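Clear the walnut cracking board

ROBOT

A 7-joint arm with a two-finger parallel gripper is mounted at the origin on the work surface; the furniture and walls round the work are solid. World frame = base frame: x ahead of the robot, y to its left, z up, the work surface at z = 0. Lengths are in m, angles in rad, forces in N, time in s.
With the tool pointing down it reaches from about 0.4 to 0.925 m from the base axis. Payload 5.6 kg.
Tool frame: the origin (TCP) lies between the finger pads; the fingertips stand 19 mm ahead of it and the grasp point (between the pads) is the TCP (robot.tip_extent is the distance from the TCP to the fingertips, in m); z points along the fingers, y is the line along which they close (so a half turn about z gives the same grasp; the last joint's range is limited). The gripper opens to 85 mm and grips with 20 to 120 N. Pads are 22 mm wide; open, the fingers measure 114 mm over their backs; the gripper's body (76 mm by 85 mm) begins 54 mm behind the grasp point. The pads swing forward as they close: fully open they stand 13 mm farther back than shut.
Start: joints at [-1.223, 0.468, -0.012, 1.603, 0.006, 1.071, -0.056], TCP at [0.248, 0.601, 0.25] pointing down, gripper open.
Joint ranges: [-2.53, 2.53], [-0.31, 2.02], [-1.57, 1.55], [0.28, 2.44], [-1.29, 4.43], [0.15, 1.84], [-2.92, 2.92]. Speed limits (rad/s): [2.57, 2.57, 3.14, 3.14, 3.14, 3.14, 3.14].

INTERFACE

Orientations are given as a unit quaternion [w, x, y, z].
In Python, from rig import robot, snapshot, calibration, ticket gives the robot as it stands.
- The arm moves only by the tool arm_command, never from a script. Its argument "increments" is a list of rows, each a list of 7 numbers: the shift along the tool's x, y, z scaled (see below), then the turn, a rotation vector about the tool's x, y, z scaled (see below), then the closure in counts, from 0 (fully open) to 255 (shut). In form: [[x, y, z, rx, ry, rz, jaw], ...]. A call has 1 to 12 rows; each row shifts and turns the commanded pose from where the row before left it, along the tool's axes as they then stand; what a row does not reach is not made up. The controller multiplies each number of a shift by 0.04 m and each number of a turn by pi rad. A row lasts 1/12 s, in which the tool goes at most 41.7 mm and 7.16 degrees, less where a joint would pass 70% of its speed; a pose out of reach is approached as far as the arm can. A call with a number of a shift or a turn outside -1 to 1 is refused whole. A call with a gripper value outside its range is refused whole. The fingers move at their own pace and stop on an object; "force" is the grip in N (left out, the last holds). Time passes only in rows, so rows that do not move let the fingers close. It gives the time, the measured TCP pose, the force, the opening and the grip force at its end, in the units of the state.
- robot.observe(): the state, without advancing time (a new reading comes with each control period).
- snapshot(name): name is "side" or "top"; returns the picture (480x640x3 uint8, blue, green, red); there is no depth.
- calibration(name): a dict with "camera_matrix" (3x3 intrinsics, pixels), "R" (3x3) and "t" (3): a world point X has camera coordinates R X + t. Camera axes: x right, y down, z forward; pixel columns grow to the right and rows downward; lengths in m; the calibration is good to about 2 mm. A picture is of the moment at which its call begins. calibration takes no time and is no camera call.
- ticket.job_done(): hands the job in; it is judged then, once.
The state is a dict: "t": time; "q": joint angles; "joint_vel": joint speeds; "joint_torque": joint torques, N m; "tool_pos": TCP position; "eef_rot": TCP orientation; "wrist_force": force on the tool from outside, world axes, zero at the start; "wrist_torque": the same for the moment, N m; "gripper_width": finger opening in m; "finger_force": force on a finger pad.
Only numpy, scipy, OpenCV 4.12 (cv2) and the standard library are available. Lean on these libraries where they do the work, as an engineer would, in place of code of your own. Each camera call takes 0.05 s, during which the arm holds its last target. There are 200 camera calls.

TASK

Walnuts have been cracked on the board; clear it. First turn the cam lever a quarter turn, fully home, so that the loose catch tray is drawn tight against the board's rubber edge. Then put the whole walnuts into the bowl and the wooden lid on it, sweep every half shell off the board into the tray with the scraper (do not pick the shells up), and stand the scraper back in its holder, leaving the cam locked and the other things on the worktop where they are.

Things in the scene. Friction and masses are not known exactly. Their poses are not given: they have to be found in the camera images.
- board: fixed wooden cracking board 166 x 410 mm, origin under its centre on the worktop; +y runs along it, roughly to the robot's left. Light-wood deck: x -75 to 75, y -29 to 197 mm, top z = 50 mm, with a rim 8 mm high (top z = 58 mm) and 8 mm thick on its two sides and +y end; its -y edge is open to the tray bay (floor z = 12 mm, y -30 to -142 mm). The cam stands at the -y end.
- deck_edge (a point): middle of the deck's open edge, on the deck's top; axes as the board's. A sprung rubber seal under it stands 5 mm proud toward the tray and is squeezed in with 3 to 7 N when the tray is drawn tight.
- tray: loose aluminium catch tray, 148 mm (x) x 112 mm (y), walls and floor 4 mm thick, origin under its centre; the wall toward the deck (+y) is 35 mm high (3 mm below the deck's top), the others 41 mm. It lies in the bay with a few mm of play along y.
- tray_lip (a point): middle of the outer top edge of the tray's +y wall, the face that meets the board; axes as the tray's. In deck_edge's frame its y is about -5 to -8 mm when loose and about -1 mm when drawn tight.
- cam_pivot (a point): point on the cam's upright axis, 70 mm above the worktop, on the board's centre line 144 mm from the deck's edge; axes as the board's. Under the lever sits a steel disc of radius 22 mm, 9 mm off centre, which pushes the tray's end wall.
- lever_grip (a point): point in the black paddle at the lever's end, 62 mm from the cam's axis and 82 mm above the worktop; the paddle is 16 mm thick, 34 mm long along the lever and 34 mm high (57 to 91 mm above the worktop). Its -y axis points outward along the lever, its x axis across the paddle.
- cam (a joint): angle of the cam lever, rad: 0 open (lever points to the board's -y), grows clockwise seen from above, stop at 1.62 (lever to the board's -x, toward the robot). It draws the tray up to 9 mm (sine law), counts as home above 1.40 and stays where it is left. Turning takes about 3 N at the paddle.
- scraper: bench scraper standing on its blade in the holder: steel blade 116 mm wide (its y), 3 mm thick (its x), from z = 0 (origin, middle of the blade's edge) to 80 mm; above it a wooden handle 120 mm wide (y), 24 mm thick (x), z = 72 to 106 mm. About 0.2 kg.
- holder_slot (a point): centre of the floor of the scraper holder's slot, 8 mm above the worktop; z up, y along the slot. The holder is a fixed wooden block, 50 (x) x 146 (y) x 50 mm high, about this point; the slot is 7 mm wide, 126 mm long, 42 mm deep, its mouth flared to 19 mm. The scraper is home when its origin is within 12 mm beside and 10 mm above this point.
- bowl: loose white bowl, mouth 124 mm across outside, 60 mm high, walls 5 mm, origin under its centre, 0.45 kg.
- lid: wooden lid lying on the worktop: flange 126 mm across (z = 6 to 14 mm), under it a plug 100 mm across and 6 mm high that goes inside the bowl's mouth, on top a round knob 28 mm across from z = 23 to 40 mm on a thinner neck; origin under the centre of the plug, 0.12 kg. On the bowl its origin is 54 mm above the bowl's.
- nut_1: whole walnut on the deck, round, 33 mm across and 32 mm high with a small flat base, origin at the base's centre, 16 g. Two to four are there.
- nut_2: whole walnut on the deck, round, 33 mm across and 32 mm high with a small flat base, origin at the base's centre, 16 g. Two to four are there.
- nut_3: whole walnut on the deck, round, 33 mm across and 32 mm high with a small flat base, origin at the base's centre, 16 g. Two to four are there.
- nut_4: whole walnut on the deck, round, 33 mm across and 32 mm high with a small flat base, origin at the base's centre, 16 g. Two to four are there.
- shell_1: half walnut shell lying open side down, a dome 33 mm across and 15 mm high, origin at the underside's centre, 12 g. Three to six shells lie on the deck among the nuts, about 40 mm apart (66 mm across the deck), all with y < +160 mm in the board's frame.
- shell_2: half walnut shell lying open side down, a dome 33 mm across and 15 mm high, origin at the underside's centre, 12 g. Three to six shells lie on the deck among the nuts, about 40 mm apart (66 mm across the deck), all with y < +160 mm in the board's frame.
- shell_3: half walnut shell lying open side down, a dome 33 mm across and 15 mm high, origin at the underside's centre, 12 g. Three to six shells lie on the deck among the nuts, about 40 mm apart (66 mm across the deck), all with y < +160 mm in the board's frame.
- shell_4: half walnut shell lying open side up, a little cup 34 mm across and 14 mm high, origin at the underside's centre, 12 g. Three to six shells lie on the deck among the nuts, about 40 mm apart (66 mm across the deck), all with y < +160 mm in the board's frame.
- shell_5: half walnut shell lying open side up, a little cup 34 mm across and 14 mm high, origin at the underside's centre, 12 g. Three to six shells lie on the deck among the nuts, about 40 mm apart (66 mm across the deck), all with y < +160 mm in the board's frame.
- shell_6: half walnut shell lying open side up, a little cup 34 mm across and 14 mm high, origin at the underside's centre, 12 g. Three to six shells lie on the deck among the nuts, about 40 mm apart (66 mm across the deck), all with y < +160 mm in the board's frame.
- jar_pepper: bystander: spice jar with a gold cap, 106 mm high, beside the sink
- jar_herbs: bystander: spice jar with a black cap, 105 mm high, at the back
- lemon: bystander: lemon, 83 mm long
Mind the look-alikes: they are no part of the job. What is shaped like the nut_1 but blue is not meant.

How it is judged:
On the way, in this order (a step that is already met when the one before it is completed fails the run):
1. the cam lever is turned home and the tray is tight against the board (value of joint cam above 1.4 rad and y of tray_lip in the frame of deck_edge above -0.003 m), for 0.2 s.
2. with the tray still locked and the scraper out of its holder, every shell lies in the tray (all of step 1 and x of shell_1 in the frame of tray between -0.072 and 0.072 m and y of shell_1 in the frame of tray between -0.055 and 0.055 m and z of each of shell_1, shell_2, shell_3, shell_4, shell_5, shell_6 in the frame of tray below 0.044 m and x of shell_2 in the frame of tray between -0.072 and 0.072 m and y of shell_2 in the frame of tray between -0.055 and 0.055 m and x of shell_3 in the frame of tray between -0.072 and 0.072 m and y of shell_3 in the frame of tray between -0.055 and 0.055 m and x of shell_4 in the frame of tray between -0.072 and 0.072 m and y of shell_4 in the frame of tray between -0.055 and 0.055 m and x of shell_5 in the frame of tray between -0.072 and 0.072 m and y of shell_5 in the frame of tray between -0.055 and 0.055 m and x of shell_6 in the frame of tray between -0.072 and 0.072 m and y of shell_6 in the frame of tray between -0.055 and 0.055 m and (z of scraper in the frame of holder_slot above 0.03 m or horizontal distance between scraper and holder_slot above 0.08 m)), for 0.2 s.
At the end, for the whole second after the job is handed in: Cam past 1.40 rad and tray lip within 3 mm of the deck edge; every shell in the tray, every walnut in the upright bowl, lid level on its rim (within 12 mm of centre); scraper standing in its holder slot (within 12 mm, tilted under 0.25 rad); all at rest (all of step 1 and x of shell_1 in the frame of tray between -0.072 and 0.072 m and y of shell_1 in the frame of tray between -0.055 and 0.055 m and z of each of shell_1, shell_2, shell_3, shell_4, shell_5, shell_6 in the frame of tray below 0.044 m and x of shell_2 in the frame of tray between -0.072 and 0.072 m and y of shell_2 in the frame of tray between -0.055 and 0.055 m and x of shell_3 in the frame of tray between -0.072 and 0.072 m and y of shell_3 in the frame of tray between -0.055 and 0.055 m and x of shell_4 in the frame of tray between -0.072 and 0.072 m and y of shell_4 in the frame of tray between -0.055 and 0.055 m and x of shell_5 in the frame of tray between -0.072 and 0.072 m and y of shell_5 in the frame of tray between -0.055 and 0.055 m and x of shell_6 in the frame of tray between -0.072 and 0.072 m and y of shell_6 in the frame of tray between -0.055 and 0.055 m and horizontal distance between each of nut_1, nut_2, nut_3, nut_4 and bowl below 0.055 m and z of each of nut_1, nut_2, nut_3, nut_4 in the frame of bowl below 0.06 m and horizontal distance between lid and bowl below 0.012 m and z of lid in the frame of bowl between 0.046 and 0.062 m and angle between lid's own z axis and vertical below 0.15 rad and horizontal distance between scraper and holder_slot below 0.012 m and z of scraper in the frame of holder_slot below 0.01 m and angle between scraper's own z axis and vertical below 0.25 rad and angle between bowl's own z axis and vertical below 0.2 rad and linear speed of each of shell_1, shell_2, shell_3, shell_4, shell_5, shell_6, nut_1, nut_2, nut_3, nut_4, scraper, tray, bowl, lid below 0.03 m/s); the robot touches nothing.
It fails at once if a shell is picked up (raised more than 70 mm above the deck) instead of being swept (height (world z) of any of shell_1, shell_2, shell_3, shell_4, shell_5, shell_6 above 0.12 m).
It fails at once if the bowl is tipped over (angle between bowl's own z axis and vertical above 0.7 rad).
It fails at once if a bystander is pushed more than 40 mm, or a jar is knocked over (distance of any of jar_pepper, jar_herbs, lemon from where it was at the start of the episode above 0.04 m or angle between any of jar_pepper, jar_herbs's own z axis and vertical above 0.6 rad).
Of nut_1, nut_2, nut_3, nut_4 only 2 to 4 are there at a start; the rules pass over those that are not, and their reading is None.
Of shell_1, shell_2, shell_3, shell_4, shell_5, shell_6 only 3 to 6 are there at a start; the rules pass over those that are not, and their reading is None.
At some moment in a run one of bowl, nut_1, nut_2, nut_3, nut_4 may be knocked a few centimetres aside while the robot is not near it.
It also fails if it takes over 210 s, if anything falls off the work surface, if the arm or the gripper's body presses on something with over 40 N, if the wrist force passes 120 N, or if a joint passes its speed limit or range.

## Working session

There is one attempt and no reset: what is moved stays moved. The work goes in short steps, Python scripts to look and compute and a tool call to move; the robot and the scene stay as the last step left them, time stands still between calls to the robot, and variables do not carry over. Pictures are saved under pics/ and viewed, at most 14 in all, crops included, and the job is handed in when it is done.

Besides the shell and the picture viewer there is one more tool, called after "Emit:" by a JSON object that holds its "op" and its "data", one argument or row to a line. arm_command: Moves the arm, as the interface text tells. Shifts and turns lie within -1 to 1; 1 stands for 0.04 m of shift or pi rad of turn. Its arguments: {"type":"object","properties":{"increments":{"type":"array","items":{"type":"array","items":{"type":"number"}}},"force":{"type":"number"}},"required":["increments"]}

```bash
ls; mkdir -p pics; cat > h.py <<'E'
import numpy as np, cv2
from rig import robot, snapshot, calibration, ticket
from scipy.spatial.transform import Rotation as Rn
def ray(n,uv,z):
    c=calibration(n);K=np.array(c["camera_matrix"]);R=np.array(c["R"]);t=np.array(c["t"])
    o=-R.T@t; d=R.T@np.linalg.inv(K)@np.array([uv[0],uv[1],1.])
    return o+d*(z-o[2])/d[2]
def proj(n,X):
    c=calibration(n);p=np.array(c["camera_matrix"])@(np.array(c["R"])@np.array(X)+np.array(c["t"]));return p[:2]/p[2]
def rot():
    q=robot.observe()["eef_rot"];return Rn.from_quat([q[1],q[2],q[3],q[0]])
E
python3 - <<'E'
from h import *
np.set_printoptions(precision=4,suppress=True)
for n in("top","side"):
    cv2.imwrite(f"pics/{n}0.png",snapshot(n)); c=calibration(n); print(n,np.array(c["camera_matrix"]),-np.array(c["R"]).T@np.array(c["t"]),np.array(c["R"]))
print(robot.observe(), rot().as_matrix())
E
```

```text
pics
top [[587.652    0.     314.2276]
 [  0.     587.652  242.2247]
 [  0.       0.       1.    ]] [0.2889 0.0357 1.4021] [[-0.0342 -0.9994 -0.0027]
 [-0.9784  0.034  -0.2039]
 [ 0.2039 -0.0043 -0.979 ]]
side [[456.1542   0.     315.2833]
 [  0.     456.1542 237.8261]
 [  0.       0.       1.    ]] [ 0.5512 -0.7001  0.6725] [[ 0.9999  0.0134 -0.0058]
 [ 0.0039 -0.6264 -0.7795]
 [-0.0141  0.7794 -0.6264]]
{'t': 0.1, 'q': array([-1.223 ,  0.4683, -0.0116,  1.6035,  0.006 ,  1.0714, -0.0563]), 'joint_vel': array([ 0.0018, -0.0018,  0.0012, -0.0041,  0.0009,  0.0003,  0.0004]), 'joint_torque': array([  0.0015, -53.3516,   0.0218, -25.1963,   0.0115,   0.0043,
        -0.    ]), 'tool_pos': array([0.2475, 0.6005, 0.2494]), 'eef_rot': array([-0.0001,  0.1942,  0.981 , -0.0008]), 'wrist_force': array([ 0.183 ,  0.3222, -0.1981]), 'wrist_torque': array([ 0.0292, -0.0415, -0.0157]), 'finger_force': 0.0, 'gripper_width': 0.08517638155582882} [[-0.9246  0.381  -0.0005]
 [ 0.381   0.9246 -0.0015]
 [-0.0001 -0.0016 -1.    ]]
```

View pics/top0.png

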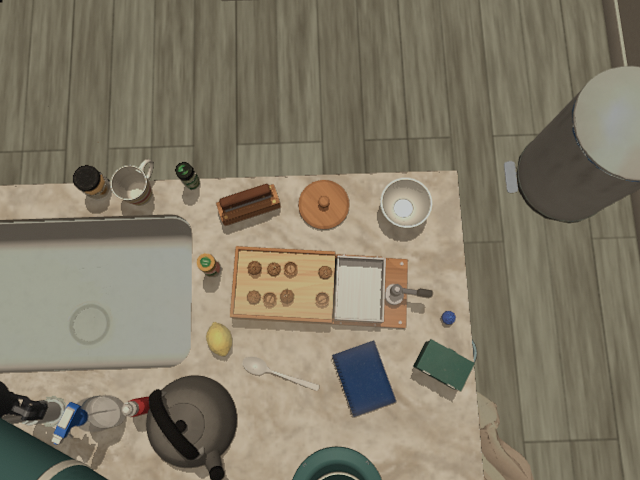

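View pics/side0.png

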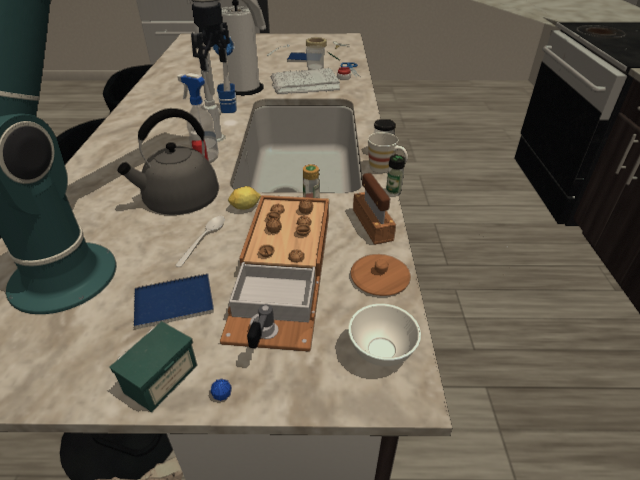

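The top view shows the board at (235–408, 248–328), with 8 brown things on its deck. The tray is at (360,290), the lever's paddle at (425,293), the bowl at (405,205), the lid at (324,204) and the scraper in its holder at (249,203). Possible confusions: the blue ball at (448,318) is a look-alike and the lemon at (219,340) is a bystander. Which deck items are nuts and which are shells needs a close crop.

```bash
python3 - <<'E'
import cv2,numpy as np
a=cv2.imread("pics/top0.png")[240:335,228:438]; b=cv2.imread("pics/side0.png")[190:275,235:345]
a=cv2.resize(a,(796,360),interpolation=cv2.INTER_CUBIC)
b=cv2.resize(b,(790,610),interpolation=cv2.INTER_CUBIC)
cv2.imwrite("pics/ca.png",a);cv2.imwrite("pics/cb.png",b[:600])
E
```

```text
(no output)
```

View pics/ca.png

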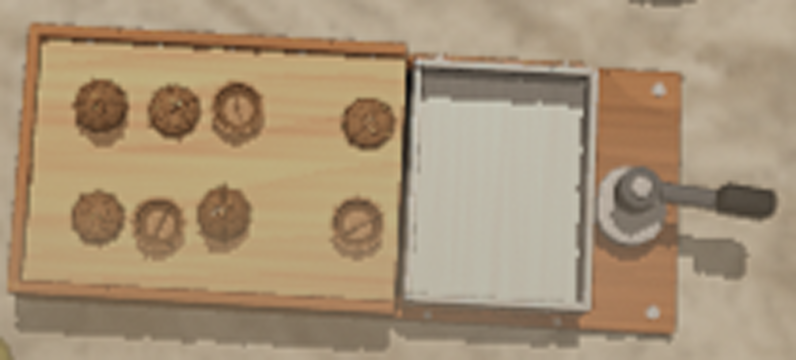

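View pics/cb.png

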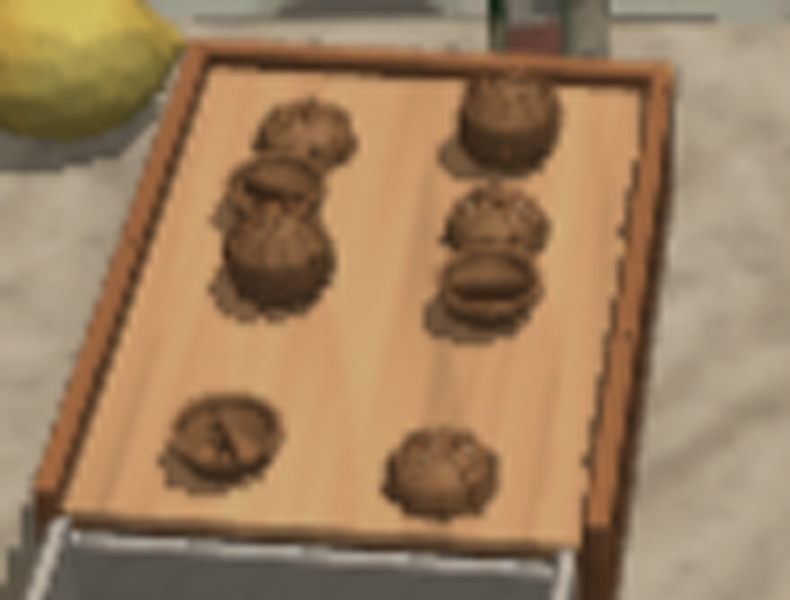

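Two whole walnuts, the tall balls: top-view crop (100,107), far left, and (222,213), middle near. The other six are shells: domes at (172,110), (98,217), (367,122) and cups at (238,110), (160,225), (358,225). Blue ball excluded. Now the positions.

```bash
python3 - <<'E'
from h import *
np.set_printoptions(precision=4,suppress=True)
im=cv2.imread("pics/top0.png"); s=210/796; f=lambda u,v:(228+u*s,240+v*95/360)
# board: rim outer corners and base corners (crop px)
P=dict(rimFL=ray("top",f(30,24),.058),rimNL=ray("top",f(10,292),.058),rimFR=ray("top",f(406,43),.058),rimNR=ray("top",f(396,313),.058),
 endF=ray("top",f(682,72),.012),endN=ray("top",f(676,332),.012),camtop=ray("top",f(640,187),.1),padL=ray("top",f(716,199),.091),padR=ray("top",f(776,203),.091))
for k,v in P.items():print(k,v)
hsv=cv2.cvtColor(im,cv2.COLOR_BGR2HSV)
pts=[(100,105,.066,'nutA'),(222,212,.066,'nutB'),(172,110,.06,'d'),(238,108,.06,'c'),(367,122,.06,'d'),(98,217,.06,'d'),(160,223,.06,'c'),(358,222,.06,'c')]
for u,v,z,n in pts: print(n,ray("top",f(u,v),z))
def blob(mask,uv,z,n):
    k,l,st,ce=cv2.connectedComponentsWithStats(mask.astype(np.uint8)); i=l[uv[1],uv[0]]
    c=cv2.minAreaRect(np.argwhere(l==i)[:,::-1].astype(np.float32)); (x,y),r=cv2.minEnclosingCircle(np.argwhere(l==i)[:,::-1].astype(np.float32))
    print(n,i,st[i],ce[i],c,(x,y),r,ray("top",(x,y),z))
H,S,V=[hsv[...,i].astype(int) for i in range(3)]
print("lid px",hsv[210,310],"bowl",hsv[195,388],"counter",hsv[240,340],"holder",hsv[213,250],hsv[193,250],hsv[203,250])
blob((H<15)&(S>110),(310,210),.014,"lid")
blob((S<40)&(V>150),(388,195),.060,"bowl")
blob((H<15)&(S>110),(250,214),.05,"holder")
c=robot.tip_extent; print(c)
E
```

```text
rimFL [0.5655 0.2128 0.058 ]
rimNL [0.4016 0.2259 0.058 ]
rimFR [ 0.5455 -0.0181  0.058 ]
rimNR [ 0.3811 -0.0053  0.058 ]
endF [ 0.5295 -0.1938  0.012 ]
endN [ 0.3666 -0.1793  0.012 ]
camtop [ 0.4467 -0.1501  0.1   ]
padL [ 0.4391 -0.1958  0.091 ]
padR [ 0.4356 -0.231   0.091 ]
nutA [0.5121 0.1696 0.066 ]
nutB [0.4444 0.0971 0.066 ]
d [0.5085 0.1263 0.06  ]
c [0.5084 0.0861 0.06  ]
d [0.497  0.0078 0.06  ]
d [0.4447 0.1723 0.06  ]
c [0.4398 0.1349 0.06  ]
c [0.4362 0.0155 0.06  ]
lid px [ 13 141 165] bowl [ 19  46 154] counter [ 18  55 172] holder [ 12 153  65] [ 10 153 102] [15 50 71]
lid 4 [ 298  180   51   49 1953] [323.4204 204.0789] ((323.5000305175781, 203.99998474121094), (48.790367126464844, 48.790367126464844), 45.0) (323.2901306152344, 204.16049194335938) 25.30414581298828 [0.6723 0.0042 0.014 ]
bowl 0 [     0      0    640    480 276316] [332.2344 235.7112] ((319.5, 239.5), (479.0, 639.0), 90.0) (319.5, 239.5) 399.30010986328125 [0.5745 0.0173 0.06  ]
holder 5 [ 216  184   64   42 1460] [247.4753 203.763 ] ((247.6500244140625, 203.45001220703125), (27.195587158203125, 61.03195571899414), 71.56505584716797) (247.5792999267578, 203.7510986328125) 31.588319778442383 [0.6697 0.1853 0.05  ]
0.019
```

```bash
python3 - <<'E'
import cv2
a=cv2.imread("pics/top0.png")[175:245,205:440]; b=cv2.imread("pics/side0.png")[165:370,335:430]
a=cv2.resize(a,(790,236),interpolation=cv2.INTER_CUBIC)
b=cv2.resize(b[:90],(380,360),interpolation=cv2.INTER_CUBIC)
c=cv2.copyMakeBorder(b,0,0,0,410,cv2.BORDER_CONSTANT)
cv2.imwrite("pics/cc.png",cv2.vconcat([a,c]))
E
```

```text
(no output)
```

View pics/cc.png

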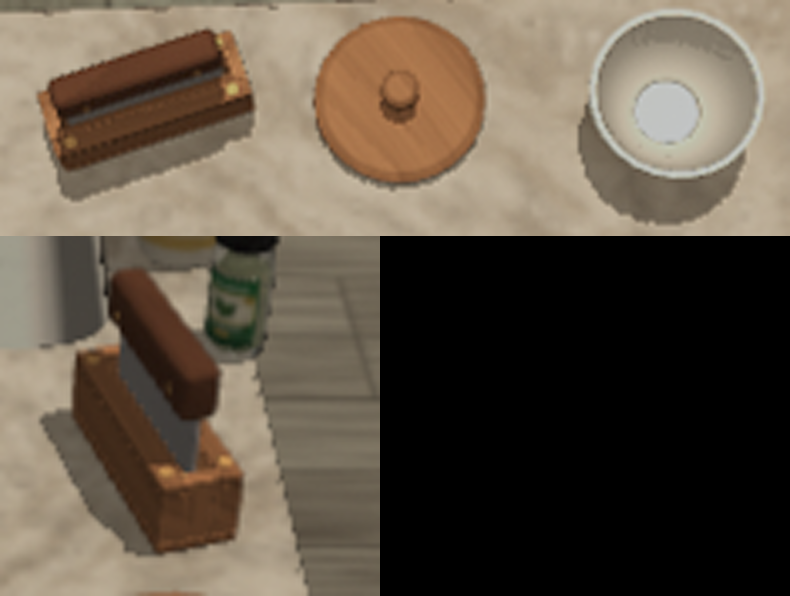

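The lid, bowl, holder and scraper are clear: lid px (324,204.7), bowl px (406.4,203), handle top px (245.7,196), with the slot along the image line rising 17–18° to the right. Next I work out those positions, and at the same time turn the tool square to the board.

```bash
cat >> h.py <<'E'
O=np.array([.4657,.0168]);YB=np.deg2rad(-4.7)
bx=np.array([np.cos(YB),np.sin(YB)]);by=np.array([-np.sin(YB),np.cos(YB)])
def B(x,y,z=0): return np.r_[O+x*bx+y*by,z]
def toB(p): d=np.array(p)[:2]-O; return np.array([d@bx,d@by])
def go(p,start=None,yaw=None):
    """shift in tool units (0.04 m) from measured pose (or given start)"""
    s=robot.observe(); r=rot() if yaw is None else Rn.from_matrix(np.c_[[np.cos(yaw),np.sin(yaw),0],[np.sin(yaw),-np.cos(yaw),0],[0,0,-1]])
    st=np.array(s["tool_pos"] if start is None else start)
    return np.round(r.inv().apply(np.array(p)-st)/.04,2)
def st():
    s=robot.observe();m=rot().as_matrix();print("t",round(s["t"],2),"pos",np.round(s["tool_pos"],4),"xyaw",np.round(np.degrees(np.arctan2(m[1,0],m[0,0])),1),"z",np.round(m[:,2],3),"w",round(s["gripper_width"],4),"F",np.round(s["wrist_force"],1),s["finger_force"])
E
python3 - <<'E'
from h import *
np.set_printoptions(precision=4,suppress=True)
print("proj pivot",proj("top",B(0,-173.5e-3,.1)),"seen",(228+640*.2638,240+187*.2639)," grip",proj("top",B(0,-.2355,.091)),"seen",(228+746*.2638,240+201*.2639))
f=lambda u,v:(205+u/3.362,175+v/3.371)
print("bowl",ray("top",f(677,94),.06),"r",87/3.362/587.65*1.33)
print("lid",ray("top",f(400,100),.014)," knob",ray("top",f(400,88),.04))
print("handle top",ray("top",f(137,70),.114),ray("side",(377,187.25),.114))
a=ray("top",f(55,108),.11);b=ray("top",f(225,57),.11);print("dir",np.degrees(np.arctan2(*(a-b)[1::-1])),np.linalg.norm(a-b))
h=[ray("top",f(*p),.05) for p in((42,95),(62,168),(252,102),(228,32))];print("holder",np.array(h),np.mean(h,0))
for n,p in dict(nutA=(.5121,.1696),nutB=(.4444,.0971),d1=(.5085,.1263),c1=(.5084,.0861),d2=(.497,.0078),d3=(.4447,.1723),c2=(.4398,.1349),c3=(.4362,.0155)).items(): print(n,toB(p))
E
```

```text
proj pivot [399.4016 287.1221] seen (396.832, 289.3493)  grip [426.5299 288.9476] seen (424.7948, 293.0439)
bowl [ 0.6559 -0.1912  0.06  ] r 0.0585671976215978
lid [0.671  0.0026 0.014 ]  knob [0.6727 0.0028 0.04  ]
handle top [0.6707 0.1822 0.114 ] [0.676  0.1786 0.114 ]
dir 105.3555497853228 0.11998958732316901
holder [[0.6736 0.257  0.05  ]
 [0.62   0.243  0.05  ]
 [0.6633 0.1083 0.05  ]
 [0.7155 0.1242 0.05  ]] [0.6681 0.1831 0.05  ]
nutA [0.0337 0.1561]
nutB [-0.0278  0.0783]
d1 [0.0337 0.1126]
c1 [0.0369 0.0726]
d2 [ 0.0319 -0.0064]
d3 [-0.0337  0.1533]
c2 [-0.0355  0.1156]
c3 [-0.0293 -0.0037]
```

Emit:
{"op": "arm_command", "data": {
  "increments": [
    [0,0,0,0,0,0.0365,0],
    [0,0,0,0,0,0.0365,0],
    [0,0,0,0,0,0.0365,0],
    [0,0,0,0,0,0.0365,0],
    [0,0,0,0,0,0.0365,0],
    [0,0,0,0,0,0.0365,0],
    [0,0,0,0,0,0.0365,0],
    [0,0,0,0,0,0.0365,0],
    [0,0,0,0,0,0.0365,0],
    [0,0,0,0,0,0.0365,0],
    [0,0,0,0,0,0.0365,0],
    [0,0,0,0,0,0,0]
  ]
}}

```text
t: 1.1
tool_pos: [0.2474, 0.6008, 0.2497]
eef_rot: [0.0, 0.736, 0.677, -0.0]
wrist_force: [0.8, 0.1, -0.1]
gripper_width: 0.0854
finger_force: 0.0
```

Emit:
{"op": "arm_command", "data": {
  "increments": [
    [-0.83,0.45,0,0,0,0,100],
    [-0.83,0.45,0,0,0,0,100],
    [-0.83,0.45,0,0,0,0,100],
    [-0.83,0.45,0,0,0,0,100],
    [-0.83,0.45,0,0,0,0,100],
    [-0.83,0.45,0,0,0,0,100],
    [-0.83,0.45,0,0,0,0,100],
    [-0.83,0.45,0,0,0,0,100],
    [-0.83,0.45,0,0,0,0,100],
    [-0.83,0.45,0,0,0,0,100],
    [-0.83,0.45,0,0,0,0,100],
    [-0.83,0.45,0,0,0,0,100]
  ]
}}

```text
t: 2.1
tool_pos: [0.4308, 0.1845, 0.2504]
eef_rot: [-0.0, 0.734, 0.679, 0.0]
wrist_force: [0.7, -0.1, 0.2]
gripper_width: 0.0517
finger_force: 0.0
```

Emit:
{"op": "arm_command", "data": {
  "increments": [
    [-0.83,0.09,0,0,0,0,100],
    [-0.83,0.09,0,0,0,0,100],
    [-0.83,0.09,0,0,0,0,100],
    [-0.83,0.09,0,0,0,0,100],
    [-0.83,0.09,0,0,0,0,100],
    [-0.83,0.09,0,0,0,0,100],
    [-0.83,0.09,0,0,0,0,100],
    [-0.83,0.09,0,0,0,0,100],
    [-0.83,0.09,0,0,0,0,100],
    [-0.83,0.09,0,0,0,0,100],
    [-0.83,0.09,0,0,0,0,100],
    [-0.83,0.09,0,0,0,0,100]
  ]
}}

```text
t: 3.1
tool_pos: [0.4409, -0.2157, 0.2503]
eef_rot: [0.0, 0.734, 0.679, 0.0]
wrist_force: [1.5, 0.6, -0.2]
gripper_width: 0.052
finger_force: 0.0
```

```bash
python3 - <<'E'
from h import *
st(); s=robot.observe();print(toB(s["tool_pos"]),np.round(s["q"],2), go([.441,-.217,.14]))
E
```

```text
t 3.1 pos [ 0.4409 -0.2157  0.2503] xyaw 85.6 z [ 0.  0. -1.] w 0.052 F [ 1.5  0.6 -0.2] 0.0
[-0.00566068 -0.23376742] [-0.29  0.23  0.79  2.02 -0.2   0.96  0.52] [-0.03  0.    2.76]
```

Emit:
{"op": "arm_command", "data": {
  "increments": [
    [0,0,0.7,0,0,0,100],
    [0,0,0.7,0,0,0,100],
    [0,0,0.7,0,0,0,100],
    [0,0,0.7,0,0,0,100],
    [0,0,0.7,0,0,0,100],
    [0,0,0.65,0,0,0,100],
    [0,0,0,0,0,0,100],
    [0,0,0,0,0,0,200],
    [0,0,0,0,0,0,200],
    [0,0,0,0,0,0,200],
    [0,0,0,0,0,0,200],
    [0,0,0,0,0,0,200]
  ],
  "force": 20
}}

```text
t: 4.1
tool_pos: [0.4421, -0.2143, 0.0855]
eef_rot: [0.001, 0.735, 0.678, 0.001]
wrist_force: [0.0, 0.5, -0.3]
gripper_width: 0.0181
finger_force: 0.0
```

```bash
python3 - <<'E'
from h import *
st()
# arc about pivot, tool turns with lever: per-row tool-frame shifts (chord) for n rows of dth
pv=np.array([.4515,-.1561]); print(pv-np.array(robot.observe()["tool_pos"])[:2], toB(robot.observe()["tool_pos"]))
E
```

```text
t 4.1 pos [ 0.4421 -0.2143  0.0855] xyaw 85.4 z [ 0.003 -0.    -1.   ] w 0.0181 F [ 0.   0.5 -0.3] 0.0
[0.00941245 0.05822989] [-0.00459461 -0.23228746]
```

Emit:
{"op": "arm_command", "data": {
  "increments": [
    [0.01,-0.18,0,0,0,0.038,200],
    [0.01,-0.18,0,0,0,0.038,200],
    [0.01,-0.18,0,0,0,0.038,200],
    [0.01,-0.18,0,0,0,0.038,200],
    [0.01,-0.18,0,0,0,0.038,200],
    [0.01,-0.18,0,0,0,0.038,200],
    [0.01,-0.18,0,0,0,0.038,200],
    [0.01,-0.18,0,0,0,0.038,200]
  ]
}}

```text
t: 4.77
tool_pos: [0.3958, -0.1854, 0.0854]
eef_rot: [0.001, 0.965, 0.261, 0.002]
wrist_force: [2.7, -1.5, -0.9]
gripper_width: 0.0183
finger_force: 1.4
```

Emit:
{"op": "arm_command", "data": {
  "increments": [
    [0.01,-0.18,0,0,0,0.038,200],
    [0.01,-0.18,0,0,0,0.038,200],
    [0.01,-0.18,0,0,0,0.038,200],
    [0.01,-0.18,0,0,0,0.038,200],
    [0.01,-0.18,0,0,0,0.038,200],
    [0,0,0,0,0,0,200]
  ]
}}

```text
t: 5.27
tool_pos: [0.3862, -0.1494, 0.0847]
eef_rot: [-0.0, 1.0, -0.032, 0.0]
wrist_force: [-0.6, 0.0, 0.1]
gripper_width: 0.0182
finger_force: 0.0
```

```bash
python3 - <<'E'
from h import *
st();print(toB(robot.observe()["tool_pos"])-[0,-.1735])
a=snapshot("side")[230:360,200:340];cv2.imwrite("pics/s1.png",cv2.resize(a,(646,600),interpolation=cv2.INTER_CUBIC))
E
```

```text
t 5.27 pos [ 0.3862 -0.1494  0.0847] xyaw -3.6 z [ 0.001  0.    -1.   ] w 0.0182 F [-0.6  0.   0.1] 0.0
[-0.06557478  0.00130547]
```

View pics/s1.png

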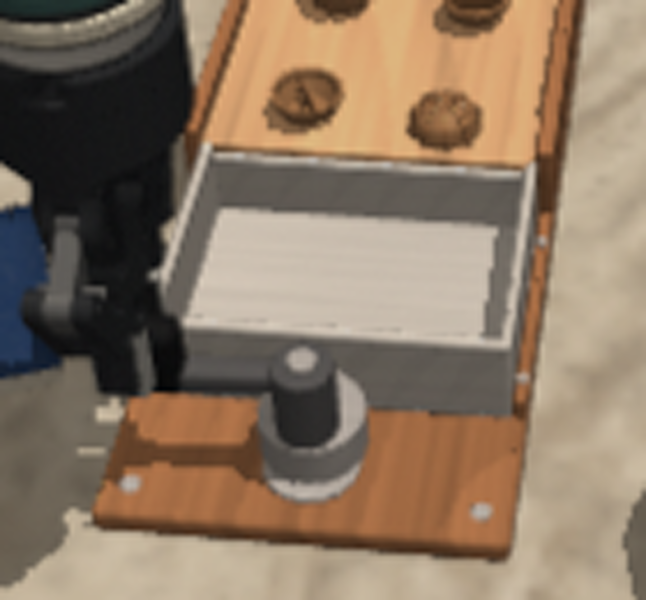

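The lever points to −x and the tray looks closed up against the deck edge. I'll nudge the lever a little further, then release, rise and turn back.

Emit:
{"op": "arm_command", "data": {
  "increments": [
    [0,-0.08,0,0,0,0.017,200],
    [0,0,0,0,0,0,200],
    [0,0,0,0,0,0,150],
    [0,0,0,0,0,0,120],
    [0,0,0,0,0,0,120],
    [0,0,0.5,0,0,0,120],
    [0,0,0.0,0,0,0,120]
  ]
}}

```text
t: 5.9
tool_pos: [0.3865, -0.1478, 0.0636]
eef_rot: [0.0, 0.998, -0.058, 0.001]
wrist_force: [0.0, -0.0, -0.4]
gripper_width: 0.0453
finger_force: 0.0
```

I moved down 20 mm by mistake, since tool +z is down. Nothing was touched. Rising now.

Emit:
{"op": "arm_command", "data": {
  "increments": [
    [0,0,-0.6,0,0,0,120],
    [0,0,-0.6,0,0,0,120],
    [0,0,-0.6,0,0,0,120],
    [0,0,-0.6,0,0,-0.038,120],
    [0,0,-0.5,0,0,-0.038,120],
    [0,0,-0.5,0,0,-0.038,120],
    [0,0,0,0,0,-0.038,120],
    [0,0,0,0,0,-0.038,120],
    [0,0,0,0,0,-0.038,120],
    [0,0,0,0,0,-0.038,120]
  ]
}}

```text
t: 6.73
tool_pos: [0.3853, -0.1472, 0.2005]
eef_rot: [-0.0, 0.935, 0.355, 0.0]
wrist_force: [-0.4, -0.0, 0.3]
gripper_width: 0.0454
finger_force: 0.0
```

Emit:
{"op": "arm_command", "data": {
  "increments": [
    [0,0,0,0,0,-0.038,120],
    [0,0,0,0,0,-0.038,120],
    [0,0,0,0,0,-0.038,120],
    [0,0,0,0,0,-0.038,120],
    [0,0,0,0,0,-0.038,120],
    [0,0,0,0,0,-0.038,120],
    [0,0,0,0,0,-0.017,120],
    [0,0,0,0,0,0,120]
  ]
}}

```text
t: 7.4
tool_pos: [0.3852, -0.1475, 0.2004]
eef_rot: [-0.0, 0.735, 0.678, 0.0]
wrist_force: [0.5, 0.8, -0.4]
gripper_width: 0.0453
finger_force: 0.0
```

```bash
python3 - <<'E'
from h import *
np.set_printoptions(precision=4,suppress=True)
st();p=robot.observe()["tool_pos"];print(toB(p), go(B(-.028,.078,.14)))
im=snapshot("top");cv2.imwrite("pics/t2.png",im)
r=cv2.cvtColor(im,cv2.COLOR_BGR2HSV)
# check nut pixel patches and tray/bowl unchanged
o=cv2.imread("pics/top0.png")
d=cv2.absdiff(im,o).max(2)
for n,(u,v) in dict(nutA=(254,268),nutB=(287,296),bowl=(406,203),d1=(274,269),c1=(291,268),d2=(325,272)).items(): print(n,d[v-10:v+10,u-10:u+10].mean())
E
```

```text
t 7.4 pos [ 0.3852 -0.1475  0.2004] xyaw 85.4 z [-0.     0.001 -1.   ] w 0.0453 F [ 0.5  0.8 -0.4] 0.0
[-0.0668 -0.1703] [6.21 0.98 1.51]
nutA 5.2575
nutB 5.545
bowl 5.88
d1 5.41
c1 5.485
d2 7.17
```

Emit:
{"op": "arm_command", "data": {
  "increments": [
    [0.7,0.12,0,0,0,0,120],
    [0.8,0.12,0,0,0,0,120],
    [0.8,0.12,0,0,0,0,120],
    [0.8,0.12,0,0,0,0,120],
    [0.8,0.12,0,0,0,0,120],
    [0.8,0.12,0,0,0,0,120],
    [0.8,0.12,0,0,0,0,120],
    [0.7,0.1,0,0,0,0,120],
    [0,0,0.6,0,0,0,120],
    [0,0,0.6,0,0,0,120],
    [0,0,0.6,0,0,0,120],
    [0,0,0,0,0,0,120]
  ]
}}

```text
t: 8.45
tool_pos: [0.4406, 0.0962, 0.1251]
eef_rot: [-0.001, 0.736, 0.677, -0.004]
wrist_force: [-1.6, 0.1, -0.8]
gripper_width: 0.0452
finger_force: 0.0
```

```bash
python3 - <<'E'
from h import *
st();p=robot.observe()["tool_pos"];print(toB(p),go(B(-.028,.078,.070)))
print("side ray of nutB centre",toB(ray("side",(273.7,225.5),.066)),"nutA",toB(ray("side",(235+508/7.18,190+122/7.18),.066)))
im=snapshot("side");cv2.imwrite("pics/s2.png",cv2.resize(im[130:290,200:360],(600,600),interpolation=cv2.INTER_CUBIC))
E
```

```text
t 8.45 pos [0.4406 0.0962 0.1251] xyaw 85.3 z [-0.007 -0.004 -1.   ] w 0.0452 F [-1.6  0.1 -0.8] 0.0
[-0.03155193  0.07706783] [0.03 0.1  1.38]
side ray of nutB centre [-0.02659883  0.07857625] nutA [0.03571311 0.15521656]
```

View pics/s2.png

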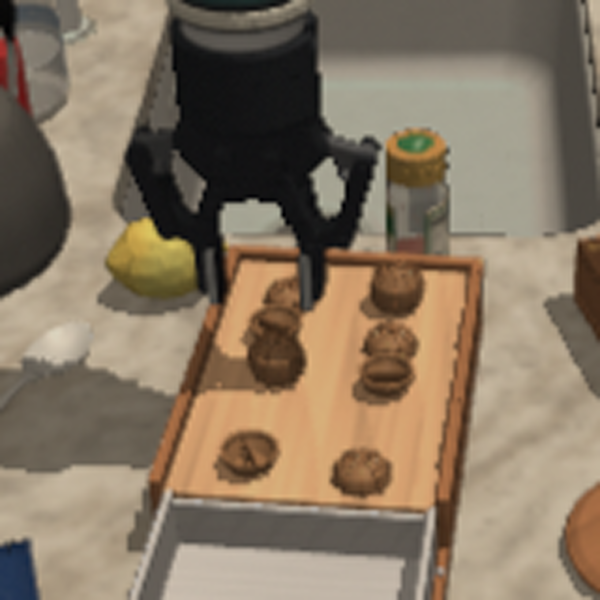

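Side and top views agree on nut B (−27, 78 mm) and nut A (35, 155 mm) in the board frame. Grasping nut B.

Emit:
{"op": "arm_command", "data": {
  "increments": [
    [0.04,0.11,0.4,0,0,0,120],
    [0,0,0.5,0,0,0,120],
    [0,0,0.47,0,0,0,120],
    [0,0,0,0,0,0,120],
    [0,0,0,0,0,0,220],
    [0,0,0,0,0,0,220],
    [0,0,0,0,0,0,220],
    [0,0,0,0,0,0,220],
    [0,0,0,0,0,0,220],
    [0,0,-0.3,0,0,0,220],
    [0,0,-0.7,0,0,0,220],
    [0,0,-0.8,0,0,0,220]
  ],
  "force": 25
}}

```text
t: 9.5
tool_pos: [0.4468, 0.0975, 0.1457]
eef_rot: [-0.0, 0.735, 0.678, -0.002]
wrist_force: [1.4, 0.3, 0.4]
gripper_width: 0.0308
finger_force: 25.1
```

```bash
python3 - <<'E'
from h import *
st();p=robot.observe()["tool_pos"];print(toB(p),go(B(.2067,-.210,.12)))
E
```

```text
t 9.5 pos [0.4468 0.0975 0.1457] xyaw 85.3 z [-0.003 -0.002 -1.   ] w 0.0308 F [1.4 0.3 0.4] 25.09499033803877
[-0.02545764  0.0788734 ] [-7.22  5.81  0.64]
```

Emit:
{"op": "arm_command", "data": {
  "increments": [
    [-0.66,0.53,-0.2,0,0,0,220],
    [-0.66,0.53,0,0,0,0,220],
    [-0.66,0.53,0,0,0,0,220],
    [-0.66,0.53,0,0,0,0,220],
    [-0.66,0.53,0,0,0,0,220],
    [-0.66,0.53,0,0,0,0,220],
    [-0.66,0.53,0,0,0,0,220],
    [-0.66,0.53,0,0,0,0,220],
    [-0.66,0.53,0,0,0,0,220],
    [-0.66,0.53,0,0,0,0,220],
    [-0.62,0.51,0,0,0,0,220],
    [0,0,0,0,0,0,220]
  ]
}}

```text
t: 10.5
tool_pos: [0.6574, -0.2158, 0.1544]
eef_rot: [0.003, 0.737, 0.676, -0.001]
wrist_force: [-0.6, 0.7, 0.5]
gripper_width: 0.0307
finger_force: 25.1
```

```bash
python3 - <<'E'
from h import *
st();p=robot.observe()["tool_pos"];print(toB(p),go(B(.2067,-.207,.062)))
# bowl check from side: white-ish rim
im=snapshot("side");cv2.imwrite("pics/s3.png",cv2.resize(im[230:380,300:450],(600,600),interpolation=cv2.INTER_CUBIC))
E
```

```text
t 10.5 pos [ 0.6574 -0.2158  0.1544] xyaw 85.0 z [ 0.003 -0.006 -1.   ] w 0.0307 F [-0.6  0.7  0.5] 25.10882192873396
[ 0.21013118 -0.21612619] [ 0.24 -0.09  2.31]
```

View pics/s3.png

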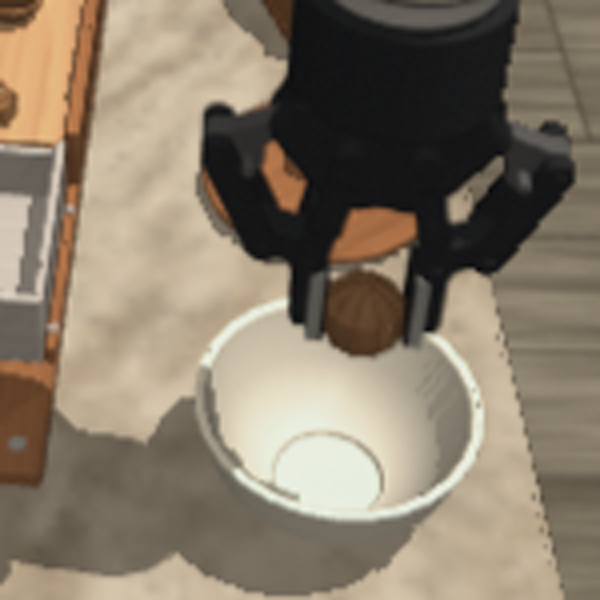

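```bash
python3 - <<'E'
from h import *
b=ray("side",(385,332),.06);print(b,toB(b)); c=[ray("side",(300+u/4,230+v/4),.06) for u,v in((197,395),(485,405),(350,518))];print(c)
E
```

```text
[ 0.65970774 -0.19331635  0.06      ] [ 0.21057198 -0.1935131 ]
[array([ 0.59915038, -0.18675103,  0.06      ]), array([ 0.72163332, -0.19115832,  0.06      ]), array([ 0.65779142, -0.24949144,  0.06      ])]
```

Both views put the bowl at (0.658, −0.191), unmoved; the nut is held over it at crop (365,312).

Emit:
{"op": "arm_command", "data": {
  "increments": [
    [0.2,-0.03,0.4,0,0,0,220],
    [0,0,0.6,0,0,0,220],
    [0,0,0.6,0,0,0,220],
    [0,0,0.5,0,0,0,220],
    [0,0,0.2,0,0,0,220],
    [0,0,0,0,0,0,180],
    [0,0,0,0,0,0,140],
    [0,0,0,0,0,0,120],
    [0,0,0,0,0,0,120],
    [0,0,-0.6,0,0,0,120],
    [0,0,-0.8,0,0,0,120],
    [0,0,-0.9,0,0,0,120]
  ]
}}

```text
t: 11.55
tool_pos: [0.6548, -0.2004, 0.1543]
eef_rot: [-0.001, 0.735, 0.678, -0.001]
wrist_force: [0.9, 0.5, -0.4]
gripper_width: 0.0449
finger_force: 0.0
```

```bash
python3 - <<'E'
from h import *
st();p=robot.observe()["tool_pos"];print(toB(p),go(B(.035,.1555,.12)))
E
```

```text
t 11.55 pos [ 0.6548 -0.2004  0.1543] xyaw 85.3 z [-0.002  0.    -1.   ] w 0.0449 F [ 0.9  0.5 -0.4] 0.0
[ 0.20623037 -0.20099546] [ 8.91 -4.28  0.87]
```

Emit:
{"op": "arm_command", "data": {
  "increments": [
    [0.7,-0.34,0,0,0,0,120],
    [0.8,-0.38,0,0,0,0,120],
    [0.8,-0.38,0,0,0,0,120],
    [0.8,-0.38,0,0,0,0,120],
    [0.8,-0.38,0,0,0,0,120],
    [0.8,-0.38,0,0,0,0,120],
    [0.8,-0.38,0,0,0,0,120],
    [0.8,-0.38,0,0,0,0,120],
    [0.8,-0.38,0,0,0,0,120],
    [0.8,-0.38,0,0,0,0,120],
    [0.8,-0.4,0,0,0,0,120],
    [0,0,0,0,0,0,120]
  ]
}}

```text
t: 12.55
tool_pos: [0.5153, 0.1682, 0.1538]
eef_rot: [-0.002, 0.732, 0.682, 0.001]
wrist_force: [-0.1, 1.3, -0.1]
gripper_width: 0.0451
finger_force: 0.0
```

```bash
python3 - <<'E'
from h import *
st();p=robot.observe()["tool_pos"];print(toB(p),go(B(.035,.1555,.0705)))
im=snapshot("side");cv2.imwrite("pics/s4.png",cv2.resize(im[170:350,230:430],(667,600),interpolation=cv2.INTER_CUBIC))
E
```

```text
t 12.55 pos [0.5153 0.1682 0.1538] xyaw 86.0 z [-0.002  0.005 -1.   ] w 0.0451 F [-0.1  1.3 -0.1] 0.0
[0.03700868 0.15495349] [ 0.   -0.05  2.08]
```

View pics/s4.png

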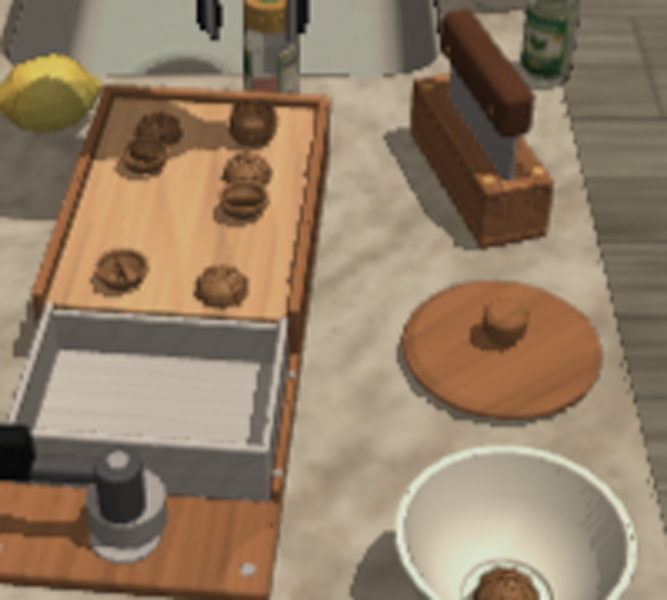

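The first nut is in the bowl (crop (505,585)), the lever is home, and nut A is still at crop (253,122). Grasping nut A.

Emit:
{"op": "arm_command", "data": {
  "increments": [
    [0,-0.05,0.5,0,0,0,120],
    [0,0,0.6,0,0,0,120],
    [0,0,0.5,0,0,0,120],
    [0,0,0.5,0,0,0,120],
    [0,0,0,0,0,0,120],
    [0,0,0,0,0,0,220],
    [0,0,0,0,0,0,220],
    [0,0,0,0,0,0,220],
    [0,0,0,0,0,0,220],
    [0,0,-0.5,0,0,0,220],
    [0,0,-0.7,0,0,0,220],
    [0,0,-0.8,0,0,0,220]
  ]
}}

```text
t: 13.6
tool_pos: [0.515, 0.1596, 0.15]
eef_rot: [-0.0, 0.735, 0.678, -0.001]
wrist_force: [0.3, 0.5, -0.2]
gripper_width: 0.0293
finger_force: 24.3
```

```bash
python3 - <<'E'
from h import *
st();p=robot.observe()["tool_pos"];print(toB(p),go(B(.2087,-.175,.066)))
E
```

```text
t 13.6 pos [0.515  0.1596 0.15  ] xyaw 85.3 z [-0.002 -0.001 -1.   ] w 0.0293 F [ 0.3  0.5 -0.2] 24.30208330275491
[0.03745188 0.14631818] [-8.03  4.28  2.1 ]
```

Emit:
{"op": "arm_command", "data": {
  "increments": [
    [-0.73,0.39,0,0,0,0,220],
    [-0.73,0.39,0,0,0,0,220],
    [-0.73,0.39,0,0,0,0,220],
    [-0.73,0.39,0,0,0,0,220],
    [-0.73,0.39,0,0,0,0,220],
    [-0.73,0.39,0,0,0,0,220],
    [-0.73,0.39,0,0,0,0,220],
    [-0.73,0.39,0,0,0,0,220],
    [-0.73,0.39,0,0,0,0,220],
    [-0.73,0.39,0,0,0,0,220],
    [-0.73,0.38,0,0,0,0,220],
    [0,0,0,0,0,0,220]
  ]
}}

```text
t: 14.6
tool_pos: [0.6609, -0.1828, 0.151]
eef_rot: [0.003, 0.738, 0.675, -0.001]
wrist_force: [-0.4, -0.8, 0.6]
gripper_width: 0.0294
finger_force: 24.3
```

Emit:
{"op": "arm_command", "data": {
  "increments": [
    [0,0,0,0,0,0,220],
    [0,0,0.4,0,0,0,220],
    [0,0,0.5,0,0,0,220],
    [0,0,0.5,0,0,0,220],
    [0,0,0.4,0,0,0,220],
    [0,0,0.2,0,0,0,220],
    [0,0,0,0,0,0,180],
    [0,0,0,0,0,0,140],
    [0,0,0,0,0,0,120],
    [0,0,0,0,0,0,120],
    [0,0,-0.5,0,0,0,120],
    [0,0,-0.8,0,0,0,120]
  ]
}}

```text
t: 15.6
tool_pos: [0.6587, -0.1733, 0.1197]
eef_rot: [-0.002, 0.735, 0.678, -0.001]
wrist_force: [0.3, 1.2, -0.2]
gripper_width: 0.0453
finger_force: 0.0
```

Emit:
{"op": "arm_command", "data": {
  "increments": [
    [0.6,0,-0.4,0,0,0,120],
    [0.8,0,0,0,0,0,120],
    [0.8,0,0,0,0,0,120],
    [0.8,0,0,0,0,0,120],
    [0.8,0,0,0,0,0,120],
    [0.6,0,0,0,0,0,120],
    [0,0,0,0,0,0,120],
    [0,0,0,0,0,0,120]
  ]
}}

```text
t: 16.27
tool_pos: [0.6753, 0.0038, 0.1383]
eef_rot: [0.0, 0.734, 0.679, 0.001]
wrist_force: [-0.0, -0.4, 0.3]
gripper_width: 0.0451
finger_force: 0.0
```

```bash
python3 - <<'E'
from h import *
st();p=robot.observe()["tool_pos"];print(toB(p),go([.672,.003,.036]))
im=snapshot("side");cv2.imwrite("pics/s5.png",cv2.resize(im[200:380,240:440],(667,600),interpolation=cv2.INTER_CUBIC))
E
```

```text
t 16.27 pos [0.6753 0.0038 0.1383] xyaw 85.6 z [ 0.001  0.001 -1.   ] w 0.0451 F [-0.  -0.4  0.3] 0.0
[0.20993615 0.0041897 ] [-0.03 -0.08  2.56]
```

View pics/s5.png

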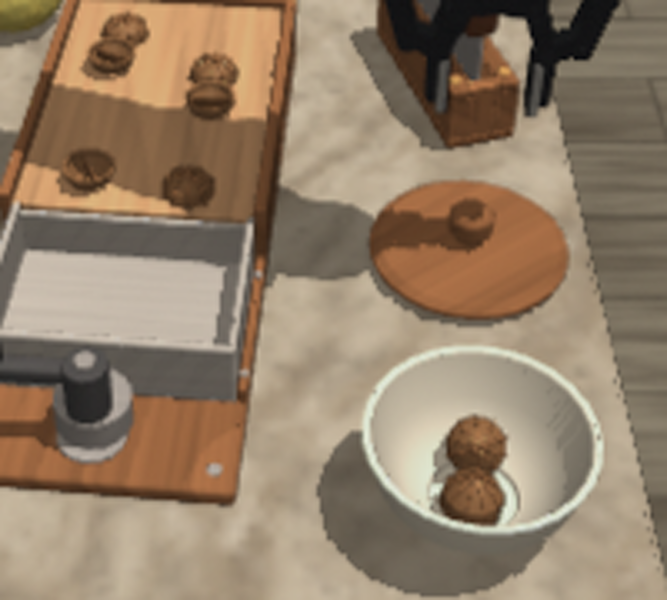

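Both nuts are in the bowl (crop (476,443) and (472,497)). The lid's knob is at crop (472,222).

```bash
python3 - <<'E'
from h import *
k=ray("side",(381.5,266.6),.033);f=ray("side",(240+470/3.335,200+250/3.333),.014);print(k,f)
st();print(go([(k[0]+.672)/2,(k[1]+.0027)/2,.0365]))
E
```

```text
[0.67542754 0.00130129 0.033     ] [ 0.67533459 -0.00389845  0.014     ]
t 16.32 pos [0.6751 0.0013 0.1384] xyaw 85.4 z [ 0.001 -0.    -1.   ] w 0.0454 F [-0.3 -2.   0.6] 0.0
[ 0.02 -0.04  2.55]
```

Emit:
{"op": "arm_command", "data": {
  "increments": [
    [0.02,-0.04,0.5,0,0,0,120],
    [0,0,0.6,0,0,0,120],
    [0,0,0.6,0,0,0,120],
    [0,0,0.5,0,0,0,120],
    [0,0,0.35,0,0,0,120],
    [0,0,0,0,0,0,120],
    [0,0,0,0,0,0,225],
    [0,0,0,0,0,0,225],
    [0,0,0,0,0,0,225],
    [0,0,0,0,0,0,225],
    [0,0,0,0,0,0,225],
    [0,0,0,0,0,0,225]
  ],
  "force": 40
}}

```text
t: 17.32
tool_pos: [0.6737, 0.0017, 0.0364]
eef_rot: [0.001, 0.735, 0.678, 0.0]
wrist_force: [-1.9, -1.1, 4.4]
gripper_width: 0.0261
finger_force: 39.8
```

Emit:
{"op": "arm_command", "data": {
  "increments": [
    [0,0,-0.5,0,0,0,225],
    [0,0,-0.7,0,0,0,225],
    [0,0,-0.7,0,0,0,225],
    [0,0,-0.6,0,0,0,225],
    [0,0,0,0,0,0,225],
    [0,0,0,0,0,0,225]
  ]
}}

```text
t: 17.82
tool_pos: [0.6739, 0.0028, 0.1368]
eef_rot: [0.0, 0.735, 0.678, 0.001]
wrist_force: [-1.0, -0.5, -2.0]
gripper_width: 0.0263
finger_force: 39.8
```

```bash
python3 - <<'E'
from h import *
st();print(go([.658,-.191,.1365]))
E
```

```text
t 17.82 pos [0.6739 0.0028 0.1368] xyaw 85.4 z [ 0.002  0.001 -1.   ] w 0.0263 F [-1.  -0.5 -2. ] 39.760523731783906
[-4.86 -0.    0.  ]
```

Emit:
{"op": "arm_command", "data": {
  "increments": [
    [-0.5,0,0,0,0,0,225],
    [-0.7,0,0,0,0,0,225],
    [-0.7,0,0,0,0,0,225],
    [-0.7,0,0,0,0,0,225],
    [-0.7,0,0,0,0,0,225],
    [-0.7,0,0,0,0,0,225],
    [-0.5,0,0,0,0,0,225],
    [-0.36,0,0,0,0,0,225],
    [0,0,0,0,0,0,225],
    [0,0,0,0,0,0,225],
    [0,0,0,0,0,0,225],
    [0,0,0,0,0,0,225]
  ]
}}

```text
t: 18.82
tool_pos: [0.658, -0.1887, 0.1349]
eef_rot: [-0.001, 0.734, 0.679, 0.0]
wrist_force: [0.5, 1.1, -0.4]
gripper_width: 0.026
finger_force: 39.7
```

```bash
python3 - <<'E'
from h import *
st();print(go([.658,-.191,.0905]))
im=snapshot("side");cv2.imwrite("pics/s6.png",cv2.resize(im[260:380,310:460],(750,600),interpolation=cv2.INTER_CUBIC))
E
```

```text
t 18.82 pos [ 0.658  -0.1887  0.1349] xyaw 85.5 z [-0.001  0.002 -1.   ] w 0.026 F [ 0.5  1.1 -0.4] 39.74703920262982
[-0.06  0.01  1.11]
```

View pics/s6.png

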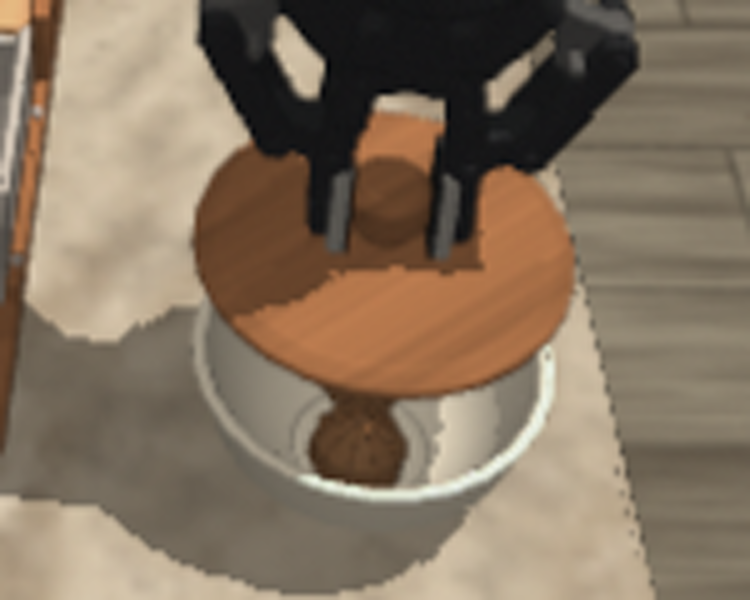

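```bash
python3 - <<'E'
from h import *
for u,v in((193,245),(575,262),(384,397)): print(ray("side",(310+u/5,260+v/5),.1115))
for u,v in((194,345),(555,360),(400,503)): print("bowl",ray("side",(310+u/5,260+v/5),.06))
E
```

```text
[ 0.59590763 -0.18838682  0.1115    ]
[ 0.71994195 -0.19478263  0.1115    ]
[ 0.6518251  -0.25034896  0.1115    ]
bowl [ 0.59835419 -0.18730655  0.06      ]
bowl [ 0.72093642 -0.19278899  0.06      ]
bowl [ 0.66156484 -0.25157193  0.06      ]
```

Lid measured at (0.658, −0.187) and bowl at (0.660, −0.190): a small correction, then lower.

Emit:
{"op": "arm_command", "data": {
  "increments": [
    [-0.06,0.04,0.2,0,0,0,225],
    [0,0,0.3,0,0,0,225],
    [0,0,0.25,0,0,0,225],
    [0,0,0.2,0,0,0,225],
    [0,0,0.15,0,0,0,225],
    [0,0,0,0,0,0,225],
    [0,0,0,0,0,0,225]
  ]
}}

```text
t: 19.45
tool_pos: [0.6586, -0.1943, 0.0909]
eef_rot: [-0.0, 0.735, 0.678, -0.0]
wrist_force: [-0.1, -0.3, -1.6]
gripper_width: 0.026
finger_force: 39.9
```

```bash
python3 - <<'E'
from h import *
st()
E
```

```text
t 19.45 pos [ 0.6586 -0.1943  0.0909] xyaw 85.3 z [-0. -0. -1.] w 0.026 F [-0.1 -0.3 -1.6] 39.927425338405556
```

Emit:
{"op": "arm_command", "data": {
  "increments": [
    [0,0,0.04,0,0,0,225],
    [0,0,0,0,0,0,225],
    [0,0,0,0,0,0,190],
    [0,0,0,0,0,0,150],
    [0,0,0,0,0,0,120],
    [0,0,0,0,0,0,100],
    [0,0,-0.5,0,0,0,100],
    [0,0,-0.7,0,0,0,100],
    [0,0,-0.8,0,0,0,100],
    [0,0,-0.7,0,0,0,100]
  ]
}}

```text
t: 20.28
tool_pos: [0.6588, -0.1942, 0.1992]
eef_rot: [0.0, 0.735, 0.678, -0.0]
wrist_force: [0.6, 0.1, 1.3]
gripper_width: 0.0517
finger_force: 0.0
```

Emit:
{"op": "arm_command", "data": {
  "increments": [
    [0.7,0,0,0,0,0.01,100],
    [0.7,0,0,0,0,0,100],
    [0.7,0,0,0,0,0,100],
    [0.7,0,0,0,0,0,100],
    [0,0,0,0,0,0,100],
    [0,0,0,0,0,0,100]
  ]
}}

```text
t: 20.78
tool_pos: [0.671, -0.0797, 0.1975]
eef_rot: [-0.0, 0.744, 0.668, 0.0]
wrist_force: [-0.0, -0.7, 1.0]
gripper_width: 0.0519
finger_force: 0.0
```

```bash
python3 - <<'E'
from h import *
st()
im=snapshot("side");cv2.imwrite("pics/s7.png",cv2.resize(im[150:380,200:440],(626,600),interpolation=cv2.INTER_CUBIC))
cv2.imwrite("pics/t7.png",snapshot("top"))
E
```

```text
t 20.78 pos [ 0.671  -0.0797  0.1975] xyaw 83.8 z [-0.     0.001 -1.   ] w 0.0519 F [-0.  -0.7  1. ] 0.0
```

View pics/s7.png

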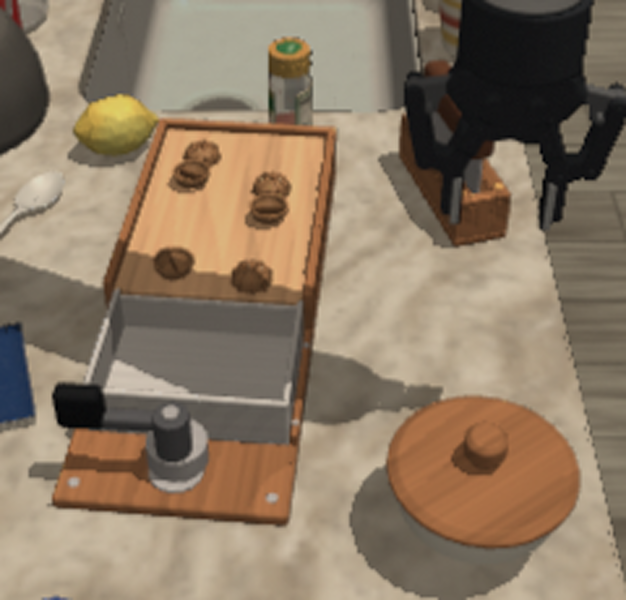

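The lid sits on the bowl, the board is clear of nuts, and the lever is still home. Next is the scraper: the slot runs at about 107°, centre (0.671, 0.182). Turning the tool to match and moving over.

Emit:
{"op": "arm_command", "data": {
  "increments": [
    [0,0,0,0,0,-0.032,100],
    [0,0,0,0,0,-0.032,100],
    [0,0,0,0,0,-0.032,100],
    [0,0,0,0,0,-0.032,100],
    [0,0,0,0,0,0,100],
    [0,0,0,0,0,0,100]
  ]
}}

```text
t: 21.38
tool_pos: [0.6703, -0.0846, 0.1981]
eef_rot: [0.0, 0.6, 0.8, 0.0]
wrist_force: [0.3, -0.0, -0.6]
gripper_width: 0.0522
finger_force: 0.0
```

```bash
python3 - <<'E'
from h import *
np.set_printoptions(precision=4,suppress=True)
st();print(go([.671,.182,.2]))
im=cv2.imread("pics/top0.png");hsv=cv2.cvtColor(im,cv2.COLOR_BGR2HSV).astype(int)
for p in [(230,203),(245,197),(262,190),(222,208),(276,201),(250,206),(240,215)]: print(p,hsv[p[1],p[0]])
m=np.zeros(im.shape[:2],np.uint8);m[178:230,212:285]=1
m&=((hsv[...,0]<=10)&(hsv[...,1]>130)).astype(np.uint8)
m=cv2.morphologyEx(m,cv2.MORPH_OPEN,np.ones((3,3),np.uint8))
k,l,s,c=cv2.connectedComponentsWithStats(m);i=1+np.argmax(s[1:,4]);q=np.argwhere(l==i)[:,::-1].astype(np.float32)
r=cv2.minAreaRect(q);print(s[i],c[i],r,ray("top",r[0],.108))
E
```

```text
t 21.38 pos [ 0.6703 -0.0846  0.1981] xyaw 106.3 z [ 0. -0. -1.] w 0.0522 F [ 0.3 -0.  -0.6] 0.0
[ 6.39  1.88 -0.05]
(230, 203) [ 10 154  83]
(245, 197) [ 10 155  99]
(262, 190) [ 10 151 105]
(222, 208) [ 12 162  41]
(276, 201) [ 12 147 147]
(250, 206) [ 13 155  94]
(240, 215) [ 12 153  85]
[253 190   7   7  33] [256.4848 192.3636] ((256.0, 193.0), (6.0, 6.0), 90.0) [0.6782 0.1593 0.108 ]
```

Emit:
{"op": "arm_command", "data": {
  "increments": [
    [0.6,0.18,0,0,0,0,100],
    [0.7,0.21,0,0,0,0,100],
    [0.75,0.22,0,0,0,0,100],
    [0.75,0.22,0,0,0,0,100],
    [0.75,0.22,0,0,0,0,100],
    [0.75,0.22,0,0,0,0,100],
    [0.75,0.22,0,0,0,0,100],
    [0.7,0.2,0,0,0,0,100],
    [0.64,0.19,0,0,0,0,100],
    [0,0,0,0,0,0,80],
    [0,0,0,0,0,0,80],
    [0,0,0,0,0,0,80]
  ]
}}

```text
t: 22.38
tool_pos: [0.6698, 0.1823, 0.1978]
eef_rot: [0.0, 0.599, 0.801, -0.001]
wrist_force: [0.1, -0.9, -0.0]
gripper_width: 0.0585
finger_force: 0.0
```

```bash
python3 - <<'E'
from h import *
st();print(go([.671,.182,.097]),np.round(robot.observe()["q"],2))
im=snapshot("side");cv2.imwrite("pics/s8.png",cv2.resize(im[90:250,310:450],(525,600),interpolation=cv2.INTER_CUBIC))
E
```

```text
t 22.38 pos [0.6698 0.1823 0.1978] xyaw 106.4 z [ 0.    -0.001 -1.   ] w 0.0585 F [ 0.1 -0.9 -0. ] 0.0
[-0.01  0.03  2.52] [-0.75  0.66  0.66  1.56 -0.44  1.07  0.31]
```

View pics/s8.png

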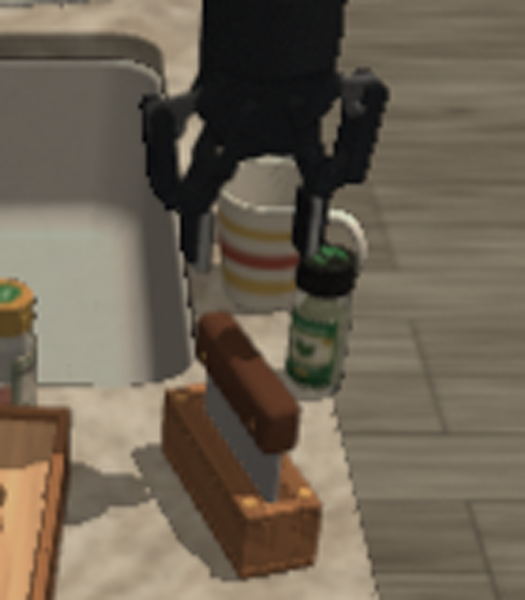

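The gripper is above the handle (crop (248,385)) and jar_herbs stands behind it at crop (325,320). Descending and gripping.

Emit:
{"op": "arm_command", "data": {
  "increments": [
    [0,0.03,0.5,0,0,0,80],
    [0,0,0.6,0,0,0,80],
    [0,0,0.6,0,0,0,80],
    [0,0,0.5,0,0,0,80],
    [0,0,0.3,0,0,0,80],
    [0,0,0,0,0,0,80],
    [0,0,0,0,0,0,230],
    [0,0,0,0,0,0,230],
    [0,0,0,0,0,0,230],
    [0,0,0,0,0,0,230],
    [0,0,0,0,0,0,230],
    [0,0,0,0,0,0,230]
  ],
  "force": 90
}}

```text
t: 23.43
tool_pos: [0.6725, 0.1841, 0.1]
eef_rot: [0.001, 0.598, 0.802, 0.002]
wrist_force: [0.5, -1.0, 7.1]
gripper_width: 0.0232
finger_force: 89.0
```

```bash
python3 - <<'E'
from h import *
st();print(robot.observe()["wrist_torque"],ray("side",(394,193),0))
E
```

```text
t 23.43 pos [0.6725 0.1841 0.1   ] xyaw 106.6 z [ 0.004  0.001 -1.   ] w 0.0232 F [ 0.5 -1.   7.1] 89.03339982032776
[-0.10096655 -0.36472275  0.02368219] [0.74431212 0.32957118 0.        ]
```

Scraper gripped; its home TCP pose is (0.6725, 0.1841, 0.100) at yaw 106.6°. Lifting and turning it across the board.

Emit:
{"op": "arm_command", "data": {
  "increments": [
    [0,0,-0.3,0,0,0,230],
    [0,0,-0.5,0,0,0,230],
    [0,0,-0.6,0,0,0,230],
    [0,0,-0.6,0,0,0,230],
    [0,0,-0.6,0,0,0,230],
    [0,0,-0.4,0,0,0,230],
    [0,0,0,0,0,0,230],
    [0,0,0,0,0,0,230]
  ]
}}

```text
t: 24.1
tool_pos: [0.6704, 0.1843, 0.2181]
eef_rot: [-0.0, 0.598, 0.802, 0.0]
wrist_force: [-0.4, 0.0, -3.8]
gripper_width: 0.0226
finger_force: 90.3
```

Emit:
{"op": "arm_command", "data": {
  "increments": [
    [0,0,0,0,0,-0.0347,230],
    [0,0,0,0,0,-0.0347,230],
    [0,0,0,0,0,-0.0347,230],
    [0,0,0,0,0,-0.0347,230],
    [0,0,0,0,0,-0.0347,230],
    [0,0,0,0,0,-0.0347,230],
    [0,0,0,0,0,-0.0347,230],
    [0,0,0,0,0,-0.0347,230],
    [0,0,0,0,0,-0.0347,230],
    [0,0,0,0,0,-0.0347,230],
    [0,0,0,0,0,-0.0347,230],
    [0,0,0,0,0,0,230]
  ]
}}

```text
t: 25.1
tool_pos: [0.6694, 0.184, 0.2154]
eef_rot: [-0.002, 0.04, 0.999, -0.0]
wrist_force: [0.9, -1.2, -2.7]
gripper_width: 0.023
finger_force: 89.9
```

```bash
python3 - <<'E'
from h import *
st();print(go(B(0.001,.182,.16)));cv2.imwrite("pics/s9.png",snapshot("side"));cv2.imwrite("pics/t9.png",snapshot("top"))
E
```

```text
t 25.1 pos [0.6694 0.184  0.2154] xyaw 175.4 z [-0.004 -0.001 -1.   ] w 0.023 F [ 0.9 -1.2 -2.7] 89.91199493408203
[ 4.7  -0.02  1.4 ]
```

Emit:
{"op": "arm_command", "data": {
  "increments": [
    [0.5,0,0,0,0,0,230],
    [0.6,0,0,0,0,0,230],
    [0.7,0,0,0,0,0,230],
    [0.7,0,0,0,0,0,230],
    [0.7,0,0,0,0,0,230],
    [0.7,0,0,0,0,0,230],
    [0.5,0,0,0,0,0,230],
    [0.3,0,0,0,0,0,230],
    [0,0,0,0,0,0,230],
    [0,0,0,0,0,0,230],
    [0,0,0,0,0,0,230]
  ]
}}

```text
t: 26.12
tool_pos: [0.4848, 0.1995, 0.2181]
eef_rot: [0.001, 0.042, 0.999, 0.0]
wrist_force: [-0.5, -0.6, -2.5]
gripper_width: 0.0226
finger_force: 89.9
```

```bash
python3 - <<'E'
from h import *
np.set_printoptions(precision=1,suppress=True)
st();p=robot.observe()["tool_pos"];print(toB(p)*1e3,go(B(0.001,.180,.1435)))
im=snapshot("side");cv2.imwrite("pics/s10.png",im)
# blade width ends: project expected blade bottom corners vs image, blade bottom z = p.z-.092
b=toB(p)
hsv=cv2.cvtColor(im,cv2.COLOR_BGR2HSV).astype(int)
# handle (reddish brown) extent
m=((hsv[...,0]<=11)&(hsv[...,1]>140)&(hsv[...,2]>40)).astype(np.uint8)
e=[proj("side",B(b[0]+sx*.06,b[1],p[2]+.0)) for sx in(-1,1)];print("handle ends expected",e)
c=proj("side",p);x0,y0=int(c[0]),int(c[1]);w=m[y0-25:y0+25,x0-90:x0+90]
k,l,s,ce=cv2.connectedComponentsWithStats(w)
for i in range(1,k):
    if s[i,4]>40:print(s[i]+np.array([x0-90,y0-25,0,0,0]))
cv2.imwrite("pics/s10c.png",cv2.resize(im[y0-60:y0+80,x0-90:x0+90],(771,600),interpolation=cv2.INTER_CUBIC));print(x0,y0)
E
```

```text
t 26.12 pos [0.5 0.2 0.2] xyaw 175.2 z [ 0.  0. -1.] w 0.0226 F [-0.5 -0.6 -2.5] 89.943687915802
[  4.  183.6] [ 0.1 -0.1  1.9]
handle ends expected [array([264. , 139.9]), array([319., 142.])]
[263 133  22  17 294]
[296 134  22  17 313]
291 140
```

The handle is centred on the TCP to within 2 mm. Lowering the blade behind the shells.

Emit:
{"op": "arm_command", "data": {
  "increments": [
    [0.05,-0.05,0.4,0,0,0,230],
    [0,0,0.5,0,0,0,230],
    [0,0,0.4,0,0,0,230],
    [0,0,0.3,0,0,0,230],
    [0,0,0.15,0,0,0,230],
    [0,0,0.1,0,0,0,230],
    [0,0,0,0,0,0,230],
    [0,0,0,0,0,0,230],
    [0,0,0,0,0,0,230]
  ]
}}

```text
t: 26.92
tool_pos: [0.4821, 0.1979, 0.1446]
eef_rot: [0.001, 0.041, 0.999, 0.0]
wrist_force: [-0.4, 0.6, -2.8]
gripper_width: 0.0227
finger_force: 90.0
```

```bash
python3 - <<'E'
from h import *
np.set_printoptions(precision=4,suppress=True)
st();p=robot.observe()["tool_pos"];print(toB(p),go(B(0.001,-.035,p[2])))
E
```

```text
t 26.92 pos [0.4821 0.1979 0.1446] xyaw 175.3 z [ 0.001  0.001 -1.   ] w 0.0227 F [-0.4  0.6 -2.8] 90.04672408103943
[0.0015 0.1818] [ 0.01 -5.42 -0.  ]
```

Emit:
{"op": "arm_command", "data": {
  "increments": [
    [0,0,0.03,0,0,0,230],
    [0,-0.1,0,0,0,0,230],
    [0,-0.2,0,0,0,0,230],
    [0,-0.2,0,0,0,0,230],
    [0,-0.2,0,0,0,0,230],
    [0,-0.2,0,0,0,0,230],
    [0,-0.2,0,0,0,0,230],
    [0,-0.2,0,0,0,0,230],
    [0,-0.2,0,0,0,0,230],
    [0,-0.2,0,0,0,0,230],
    [0,-0.2,0,0,0,0,230],
    [0,-0.2,0,0,0,0,230]
  ]
}}

```text
t: 27.92
tool_pos: [0.4744, 0.1132, 0.1427]
eef_rot: [0.0, 0.041, 0.999, 0.0]
wrist_force: [0.8, 0.2, -2.5]
gripper_width: 0.0232
finger_force: 90.0
```

```bash
python3 - <<'E'
from h import *
st();p=robot.observe()["tool_pos"];print(toB(p));cv2.imwrite("pics/s11.png",snapshot("side"));cv2.imwrite("pics/t11.png",snapshot("top"))
E
```

```text
t 27.92 pos [0.4744 0.1132 0.1427] xyaw 175.3 z [ 0.  0. -1.] w 0.0232 F [ 0.8  0.2 -2.5] 89.96091485023499
[0.00072103 0.09681103]
```

Emit:
{"op": "arm_command", "data": {
  "increments": [
    [0,-0.2,0,0,0,0,230],
    [0,-0.2,0,0,0,0,230],
    [0,-0.2,0,0,0,0,230],
    [0,-0.2,0,0,0,0,230],
    [0,-0.2,0,0,0,0,230],
    [0,-0.2,0,0,0,0,230],
    [0,-0.2,0,0,0,0,230],
    [0,-0.2,0,0,0,0,230],
    [0,-0.2,0,0,0,0,230]
  ]
}}

```text
t: 28.77
tool_pos: [0.4684, 0.0414, 0.1427]
eef_rot: [0.0, 0.041, 0.999, -0.0]
wrist_force: [-0.7, -1.1, -1.8]
gripper_width: 0.0226
finger_force: 90.0
```

Emit:
{"op": "arm_command", "data": {
  "increments": [
    [0,-0.2,0,0,0,0,230],
    [0,-0.2,0,0,0,0,230],
    [0,-0.2,0,0,0,0,230],
    [0,-0.2,0,0,0,0,230],
    [0,-0.2,0,0,0,0,230],
    [0,-0.2,0,0,0,0,230],
    [0,-0.2,0,0,0,0,230],
    [0,-0.1,0,0,0,0,230],
    [0,0,0,0,0,0,230],
    [0,0,0,0,0,0,230]
  ]
}}

```text
t: 29.6
tool_pos: [0.4636, -0.0176, 0.1427]
eef_rot: [0.0, 0.041, 0.999, 0.0]
wrist_force: [0.9, 0.2, -2.2]
gripper_width: 0.0227
finger_force: 90.0
```

```bash
python3 - <<'E'
from h import *
st();p=robot.observe()["tool_pos"];print(toB(p))
im=snapshot("side");cv2.imwrite("pics/s12.png",im);cv2.imwrite("pics/t12.png",snapshot("top"))
hsv=cv2.cvtColor(im,cv2.COLOR_BGR2HSV).astype(int)
# dark brown blobs on deck / tray region in side view
poly=np.array([proj("side",B(x,y,z)) for x,y,z in((-.07,.19,.05),(.07,.19,.05),(.07,-.138,.02),(-.07,-.138,.02))],np.int32)
a=np.zeros(im.shape[:2],np.uint8);cv2.fillPoly(a,[poly],1)
m=a&((hsv[...,0]<22)&(hsv[...,1]>75)&(hsv[...,2]<125)).astype(np.uint8)
k,l,s,c=cv2.connectedComponentsWithStats(m)
for i in range(1,k):
    if s[i,4]>15: print(s[i],c[i],np.median(hsv[l==i],0),"deck",np.round(toB(ray("side",c[i],.055)),3),"tray",np.round(toB(ray("side",c[i],.022)),3))
E
```

```text
t 29.6 pos [ 0.4636 -0.0176  0.1427] xyaw 175.3 z [ 0.  0. -1.] w 0.0227 F [ 0.9  0.2 -2.2] 90.04649877548218
[ 0.0007044  -0.03448129]
[254 218  15  22 176] [260.66477273 231.99431818] [ 10.  149.   47.5] deck [-0.054  0.067] tray [-0.065  0.108]
[279 219  27  23 472] [292.49788136 231.47033898] [ 10. 150.  57.] deck [0.015 0.075] tray [0.008 0.117]
[244 266  28  28 402] [257.47512438 277.50995025] [ 14. 138.  86.] deck [-0.033 -0.076] tray [-0.043 -0.042]
[279 269  32  20 331] [293.70694864 278.75830816] [ 14. 138.  96.] deck [ 0.038 -0.073] tray [ 0.032 -0.039]
```

Emit:
{"op": "arm_command", "data": {
  "increments": [
    [0,-0.2,0,0,0,0,230],
    [0,-0.2,0,0,0,0,230],
    [0,-0.1,0,0,0,0,230],
    [0,0,0,0,0,0,230],
    [0,0,0,0,0,0,230],
    [0,0,-0.4,0,0,0,230],
    [0,0.2,-0.6,0,0,0,230],
    [0,0.6,-0.7,0,0,0,230],
    [0,0.7,-0.5,0,0,0,230],
    [0,0.7,0,0,0,0,230],
    [0,0.7,0,0,0,0,230],
    [0,0,0,0,0,0,230]
  ]
}}

```text
t: 30.7
tool_pos: [0.4716, 0.0846, 0.2312]
eef_rot: [0.001, 0.037, 0.999, 0.002]
wrist_force: [-0.2, 0.8, -2.7]
gripper_width: 0.0228
finger_force: 89.8
```

```bash
python3 - <<'E'
from h import *
st();p=robot.observe()["tool_pos"];print(toB(p))
S=snapshot("side");T=snapshot("top");cv2.imwrite("pics/s13.png",S);cv2.imwrite("pics/t13.png",T)
a=cv2.resize(S[170:345,215:345],(446,600),interpolation=cv2.INTER_CUBIC);b=cv2.resize(T[235:335,330:415],(354,416),interpolation=cv2.INTER_CUBIC)
cv2.imwrite("pics/v.png",cv2.hconcat([a,cv2.copyMakeBorder(b,0,184,0,0,cv2.BORDER_CONSTANT)]))
E
```

```text
t 30.7 pos [0.4716 0.0846 0.2312] xyaw 175.8 z [ 0.001  0.003 -1.   ] w 0.0228 F [-0.2  0.8 -2.7] 89.78301644325256
[0.00036846 0.06808235]
```

View pics/v.png

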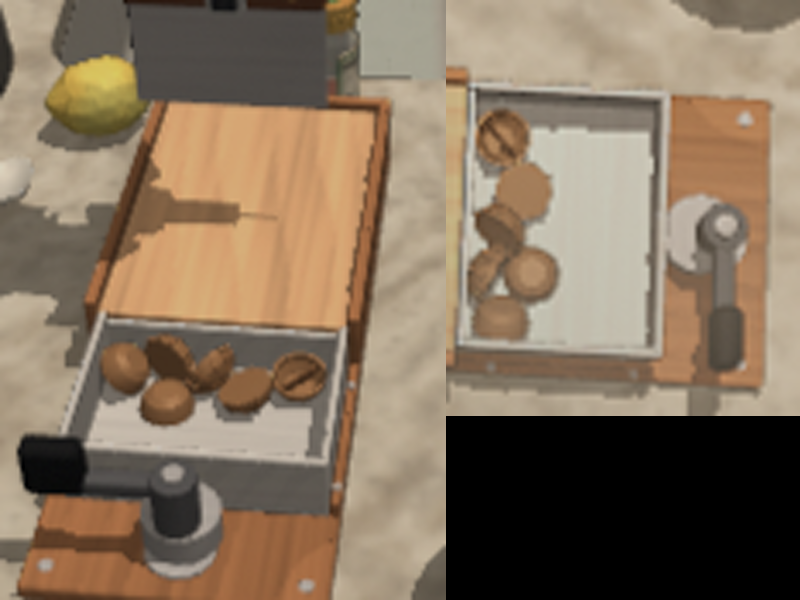

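All six shells lie in the tray, the deck is empty and the lever is home. Returning the scraper.

Emit:
{"op": "arm_command", "data": {
  "increments": [
    [0,0,0,0,0,0.0347,230],
    [0,0,0,0,0,0.0347,230],
    [0,0,0,0,0,0.0347,230],
    [0,0,0,0,0,0.0347,230],
    [0,0,0,0,0,0.0347,230],
    [0,0,0,0,0,0.0347,230],
    [0,0,0,0,0,0.0347,230],
    [0,0,0,0,0,0.0347,230],
    [0,0,0,0,0,0.0347,230],
    [0,0,0,0,0,0.0347,230],
    [0,0,0,0,0,0.0347,230],
    [0,0,0,0,0,0,230]
  ]
}}

```text
t: 31.8
tool_pos: [0.4712, 0.0768, 0.2304]
eef_rot: [-0.0, 0.6, 0.8, -0.0]
wrist_force: [-0.1, -0.5, -2.1]
gripper_width: 0.0225
finger_force: 90.1
```

```bash
python3 - <<'E'
from h import *
st();print(go([.6715,.1842,.218]))
E
```

```text
t 31.8 pos [0.4712 0.0768 0.2304] xyaw 106.3 z [-0.001 -0.001 -1.   ] w 0.0225 F [-0.1 -0.5 -2.1] 90.08704662322998
[1.17 5.56 0.31]
```

Emit:
{"op": "arm_command", "data": {
  "increments": [
    [0.12,0.56,0,0,0,-0.001,230],
    [0.15,0.7,0,0,0,0,230],
    [0.15,0.7,0,0,0,0,230],
    [0.15,0.7,0,0,0,0,230],
    [0.15,0.7,0,0,0,0,230],
    [0.15,0.7,0,0,0,0,230],
    [0.15,0.7,0,0,0,0,230],
    [0.1,0.5,0,0,0,0,230],
    [0.05,0.3,0,0,0,0,230],
    [0,0,0.3,0,0,0,230],
    [0,0,0,0,0,0,230],
    [0,0,0,0,0,0,230]
  ]
}}

```text
t: 32.8
tool_pos: [0.6694, 0.1855, 0.2168]
eef_rot: [-0.001, 0.597, 0.803, -0.002]
wrist_force: [-1.2, -0.3, -2.2]
gripper_width: 0.0227
finger_force: 89.9
```

Emit:
{"op": "arm_command", "data": {
  "increments": [
    [0,0,0,0,0,0,230],
    [0,0,0,0,0,0,230],
    [0,0,0,0,0,0,230]
  ]
}}

```text
t: 33.05
tool_pos: [0.6708, 0.1867, 0.2194]
eef_rot: [0.0, 0.597, 0.803, 0.0]
wrist_force: [-0.2, -0.1, -2.5]
gripper_width: 0.0227
finger_force: 89.9
```

```bash
python3 - <<'E'
from h import *
st();print(go([.6715,.1842,.155]))
E
```

```text
t 33.05 pos [0.6708 0.1867 0.2194] xyaw 106.8 z [ 0.001  0.001 -1.   ] w 0.0227 F [-0.2 -0.1 -2.5] 89.91886854171753
[-0.07 -0.    1.61]
```

Emit:
{"op": "arm_command", "data": {
  "increments": [
    [-0.07,0,0.4,0,0,0,230],
    [0,0,0.5,0,0,0,230],
    [0,0,0.4,0,0,0,230],
    [0,0,0.3,0,0,0,230],
    [0,0,0,0,0,0,230],
    [0,0,0,0,0,0,230],
    [0,0,0.1,0,0,0,230],
    [0,0,0.1,0,0,0,230],
    [0,0,0.1,0,0,0,230],
    [0,0,0.1,0,0,0,230],
    [0,0,0.1,0,0,0,230],
    [0,0,0,0,0,0,230]
  ]
}}

```text
t: 34.05
tool_pos: [0.6714, 0.1843, 0.1337]
eef_rot: [-0.0, 0.597, 0.803, -0.0]
wrist_force: [-0.5, 0.1, -2.7]
gripper_width: 0.0227
finger_force: 90.1
```

```bash
python3 - <<'E'
from h import *
st();print(go([.6715,.1842,.101]))
E
```

```text
t 34.05 pos [0.6714 0.1843 0.1337] xyaw 106.8 z [-0.001 -0.    -1.   ] w 0.0227 F [-0.5  0.1 -2.7] 90.10392665863037
[-0.    0.    0.82]
```

Below the mouth with no contact force; on down to the floor.

Emit:
{"op": "arm_command", "data": {
  "increments": [
    [0,0,0.1,0,0,0,230],
    [0,0,0.12,0,0,0,230],
    [0,0,0.12,0,0,0,230],
    [0,0,0.12,0,0,0,230],
    [0,0,0.12,0,0,0,230],
    [0,0,0.12,0,0,0,230],
    [0,0,0.08,0,0,0,230],
    [0,0,0,0,0,0,230],
    [0,0,0,0,0,0,230]
  ]
}}

```text
t: 34.8
tool_pos: [0.6718, 0.1843, 0.1033]
eef_rot: [-0.0, 0.597, 0.803, -0.0]
wrist_force: [0.4, 0.5, -2.0]
gripper_width: 0.0228
finger_force: 90.1
```

```bash
python3 - <<'E'
from h import *
st()
E
```

```text
t 34.8 pos [0.6718 0.1843 0.1033] xyaw 106.8 z [-0. -0. -1.] w 0.0228 F [ 0.4  0.5 -2. ] 90.11970162391663
```

Emit:
{"op": "arm_command", "data": {
  "increments": [
    [0,0,0.06,0,0,0,230],
    [0,0,0,0,0,0,230],
    [0,0,0,0,0,0,190],
    [0,0,0,0,0,0,120],
    [0,0,0,0,0,0,80],
    [0,0,0,0,0,0,80],
    [0,0,-0.4,0,0,0,80],
    [0,0,-0.7,0,0,0,80],
    [0,0,-0.8,0,0,0,80],
    [0,0,-0.8,0,0,0,80],
    [0,0,0,0,0,0,80]
  ],
  "force": 30
}}

```text
t: 35.72
tool_pos: [0.6758, 0.1846, 0.2183]
eef_rot: [0.004, 0.597, 0.802, 0.005]
wrist_force: [1.2, -0.0, 0.8]
gripper_width: 0.0588
finger_force: 0.0
```

Emit:
{"op": "arm_command", "data": {
  "increments": [
    [0,-0.6,-0.3,0,0,0,80],
    [0,-0.7,-0.3,0,0,0,80],
    [0,-0.7,0,0,0,0,80],
    [0,-0.7,0,0,0,0,80],
    [0,-0.7,0,0,0,0,80],
    [0,-0.6,0,0,0,0,80],
    [0,0,0,0,0,0,80],
    [0,0,0,0,0,0,80]
  ]
}}

```text
t: 36.38
tool_pos: [0.5183, 0.1382, 0.2346]
eef_rot: [0.0, 0.597, 0.803, 0.001]
wrist_force: [0.9, -0.3, -0.0]
gripper_width: 0.0585
finger_force: 0.0
```

```bash
python3 - <<'E'
from h import *
np.set_printoptions(precision=4,suppress=True)
st()
S=snapshot("side");T=snapshot("top");cv2.imwrite("pics/sE.png",S);cv2.imwrite("pics/tE.png",T)
s0=cv2.imread("pics/side0.png");t0=cv2.imread("pics/top0.png");s7=cv2.imread("pics/s13.png")
# scraper/holder region vs start, both views
def d(a,b,x0,x1,y0,y1): return cv2.absdiff(a,b)[y0:y1,x0:x1].mean(), (cv2.absdiff(a,b)[y0:y1,x0:x1].max(2)>50).mean()
print("scraper side",d(S,s0,350,400,165,245),"top",d(T,t0,212,285,178,230))
print("shift",cv2.phaseCorrelate(np.float32(s0[165:245,350:400,1]),np.float32(S[165:245,350:400,1])))
print("tray vs after sweep",d(S,s7,225,325,255,340)); print("bowl vs after lid",d(S,s7,345,430,285,385))
h=cv2.cvtColor(S,cv2.COLOR_BGR2HSV).astype(int)
m=((h[...,0]<16)&(h[...,1]>110)).astype(np.uint8);k,l,st_,c=cv2.connectedComponentsWithStats(m);i=l[335,378]
if i==0:i=l[320,370]
x,y,w,hh,_=st_[i];print("lid flange",st_[i],ray("side",(x+w/2,y+hh),.062)+[0,.063,0],c[i])
E
```

```text
t 36.38 pos [0.5183 0.1382 0.2346] xyaw 106.7 z [ 0.002  0.002 -1.   ] w 0.0585 F [ 0.9 -0.3 -0. ] 0.0
scraper side (np.float64(10.247333333333334), np.float64(0.052)) top (np.float64(38.500087811731646), np.float64(0.4596944151738672))
shift ((0.316806328208461, -0.0659346896465891), 0.5950063791275024)
tray vs after sweep (np.float64(1.4978823529411764), np.float64(0.010470588235294117))
bowl vs after lid (np.float64(0.6363529411764706), np.float64(0.0))
lid flange [ 348  302   74   58 3346] [ 0.6533 -0.189   0.062 ] [384.7427 330.5918]
```

```bash
python3 -c "
from h import *
print(ticket.job_done())"
```

```text
the job is handed in; nothing more can be done
None
```

I handed in the job at about 36 s, with nothing knocked over that I could see; the hand-in call returned no verdict. The cam is locked, both walnuts are in the lidded bowl, all six shells are in the tray, and the scraper is back in its holder.

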